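# Clear the tint dispenser, snap its can step down and set the empty cup under the nozzle

### The job

Take the finished tall tin out from under the dispenser's nozzle and stand it upright in the steel drip tray. Then pull the dispenser's sprung can step down until it snaps to its lower stop, and stand the empty open cup on it, centred under the nozzle. Leave the other three containers where they are.

Things in the scene. Friction and masses are not known exactly. Their poses are not given: they have to be found in the camera images.
- dispenser: Bench-top tint dispenser, fixed; place and yaw vary. Origin: centre of the base plate's underside, on the bench; x points from its open front to the column at its back, z up. In this frame, mm: dark steel base plate 200 (x) by 150 (y), 12 thick; white column x 45 to 95, y -18 to 18. Its head overhangs tin and step: see head.
- head (a point): Middle of the lower front edge of the dispenser's white head: dispenser frame x -40, y 0, z 285. The head spans x -40 to 95, y -25 to 25, z 285 to 345, a canister of radius 24 on it at x 55 up to z 421. Under it work only with the tool tilted 30 to 40 degrees, gripper body leaning out to the front.
- nozzle (a point): Lower tip of the black nozzle under the head: dispenser frame x -20, y 0, z 258 mm; radius 8, reaching up to the head.
- hinge (a point): Middle of the step's hinge axis, along the dispenser's y: dispenser frame x 35, y 0, z 85 mm. The step is an aluminium flap 84 mm wide, 6 mm thick, reaching 96 mm from the axis. Folded down, its upper face is 88 mm above the bench and the nozzle is over a point 55 mm from the hinge; the bar then stands 2 mm proud of that face.
- bar_mid (a point): Middle of the step's pull bar, on its axis; moves with the step. A round steel rod, radius 5 mm, 200 mm long (100 to each side, parallel to the hinge), along the flap's free edge, 100 mm from the hinge axis. Folded up it is 185 mm above the bench; its ends stand clear beside column and head, so that a finger can go down behind them, the gripper best leaning outward, away from the head.
- step (a joint): Angle of the step, rad: 0 folded up, upright (upper stop); 1.571 folded down, level (lower stop), its free edge swinging to the dispenser's front (-x). An over-centre spring drives it away from about 0.8 to the nearer stop; leaving the upper stop takes about 7 N on the bar, less on the way. The tin on the base plate is in its way.
- tin: Tall lidded paint tin, 66 mm diameter, 110 mm high, 0.3 to 0.6 kg, upright on the dispenser's base plate (12 mm above the bench) under the nozzle within a few mm. Origin: centre of its underside; z up.
- cup: Empty open-topped metal mixing cup, at most 62 mm diameter (at the rim; 20 percent less at the foot), 85 mm high, wall 3 mm, about 90 g, upright on the rubber mat. Origin: centre of its underside; z up.
- tray: Steel drip tray, fixed, 180 mm (x) by 220 mm (y), floor 4 mm above the bench, rim 14 mm high and 3 mm thick. Empty; to the left or right of the dispenser. Origin: centre of its underside, x and y along its sides.
- mat: Black rubber mat, fixed, 140 mm (x) by 240 mm (y), 4 mm thick, on the side away from the tray; the cup and the small tin stand on it. Origin: centre of its underside.
- small_tin: Bystander: lidded tin as big as the cup, 62 mm diameter, 85 mm high, on the mat beside the cup. Origin: centre of its underside. Leave it.
- bottle: Bystander: white solvent bottle, 72 mm diameter, 260 mm tall, on the bench close beside the dispenser's column, left or right; it blocks that end of the pull bar. Origin: centre of its underside. Leave it.
- jar: Bystander: low white jar, 68 mm diameter, 65 mm high, on the bench beside the column on the other side. Origin: centre of its underside. Leave it.

How it is judged:
By the outcome, as a careful person would: the job done as asked, in the order asked, and still so for the second after the job is handed in, with the robot touching nothing.
It also fails if it takes over 67 s, if anything falls off the work surface, if the arm or the gripper's body presses on something with over 40 N, if the wrist force passes 120 N, or if a joint passes its speed limit or range.

### The arm

A 6-joint arm with a two-finger parallel gripper is mounted at the origin on the work surface. World frame = base frame: x ahead of the robot, y to its left, z up, the work surface at z = 0. Lengths are in m, angles in rad, forces in N, time in s.
With the tool pointing down it reaches from about 0.275 to 0.725 m from the base axis. Payload 5.6 kg.
Tool frame: the origin (TCP) lies at the very end of the fingers, on their centre line; the grasp point (between the pads) lies 19 mm behind it; z points along the fingers, y is the line along which they close (so a half turn about z gives the same grasp; the last joint's range is limited). The gripper opens to 85 mm and grips with 20 to 120 N. Pads are 22 mm wide; open, the fingers measure 114 mm over their backs; the gripper's body (76 mm by 85 mm) begins 54 mm behind the grasp point. The pads swing forward as they close: fully open they stand 13 mm farther back than shut.
Start: joints at [0.285, 0.255, 0.108, 0, -1.424, -0.285], TCP at [0.55, 0, 0.231] pointing down, gripper open.
Joint ranges: [-2.95, 2.95], [-1.21, 1.97], [-1.09, 1.5], [-2.87, 1.71], [-2.94, -0.07], [-3.05, 3.05]. Speed limits (rad/s): [2.57, 2.57, 3.14, 3.14, 3.14, 3.14].

### API

Orientations are given as a unit quaternion [w, x, y, z].
In Python, from workcell import robot gives the robot as it stands.
- The arm moves only by the shell command python3 -m crank 'ROWS' [FORCE]. ROWS is JSON, a list of rows, each an object with "fingers": the opening, from 0 (shut) to 1 (fully open); "delta_pos": the shift along the tool's x, y, z in m, a list of three; "angular": the turn, a rotation vector about the tool's x, y, z in rad, a list of three. A call has 1 to 12 rows; each row shifts and turns the commanded pose from where the row before left it, along the tool's axes as they then stand; what a row does not reach is not made up. A row lasts 1/10 s, in which the tool goes at most 50 mm and 8.59 degrees, less where a joint would pass 70% of its speed; a pose out of reach is approached as far as the arm can. A call with a gripper value outside its range is refused whole. The fingers move at their own pace and stop on an object; FORCE is the grip in N (left out, the last holds). Time passes only in rows, so rows that do not move let the fingers close. It gives the time, the measured TCP pose, the force, the opening and the grip force at its end, in the units of the state.
- robot.get_obs(): the state, without advancing time (a new reading comes with each control period).
- robot.snapshot(name): name is "scene" or "side" or "wrist"; returns a dict with "image" (384x512x3 uint8, red, green, blue), "fov_y" (degrees; the focal length in pixels is half the picture's height over the tangent of half this angle, whatever the lens; pixels are square), "cx", "cy" (the principal point, pixels), "k1" (the pictures are not rectified: a ray, as slopes to the right and down, at radius r is drawn at 1 + k1 r^2 times it, then the intrinsics apply), "rvec" (rotation vector, rad) and "tvec" (3), from world to camera coordinates, as OpenCV has them. Camera axes: x right, y down, z forward; pixel columns grow to the right and rows downward; lengths in m; the calibration is good to about 2 mm. A picture is of the moment at which its call begins. There is no depth.
- robot.hand_in(): hands the job in; it is judged then, once.
The state is a dict: "t": time; "qpos": joint angles; "qd": joint speeds; "joint_torque": joint torques, N m; "tcp_pos": TCP position; "tcp_rot": TCP orientation; "contact_force": force on the tool from outside, world axes, zero at the start; "moment": the same for the moment, N m; "gripper_width": finger opening in m; "finger_force": force on a finger pad.
Only numpy, scipy, OpenCV 4.12 (cv2) and the standard library are available. Lean on these libraries where they do the work, as an engineer would, in place of code of your own. Each camera call takes 0.05 s, during which the arm holds its last target. There are 200 camera calls.

## Working session

There is one attempt and no reset: what is moved stays moved. The work goes in short steps, Python scripts to look and compute and a shell command to move; the robot and the scene stay as the last step left them, time stands still between calls to the robot, and variables do not carry over. Pictures are saved under pics/ and viewed, at most 10 in all, crops included, and the job is handed in when it is done.

```bash
mkdir -p pics; ls; cat > h.py <<'E'
import numpy as np, cv2
from workcell import robot
from scipy.spatial.transform import Rotation as R
def snap(n,f=None):
    s=robot.snapshot(n)
    if f: cv2.imwrite('pics/'+f,s['image'][:,:,::-1])
    return s
def K(s):
    h=s['image'].shape[0]; f=h/2/np.tan(np.radians(s['fov_y'])/2)
    return np.array([[f,0,s['cx']],[0,f,s['cy']],[0,0,1]]),np.array([s['k1'],0,0,0,0.])
def ray(s,p):
    k,d=K(s); q=cv2.undistortPoints(np.array(p,float).reshape(-1,1,2),k,d).reshape(-1,2)
    M=cv2.Rodrigues(np.array(s['rvec'],float))[0]; t=np.array(s['tvec'],float)
    v=np.c_[q,np.ones(len(q))]@M
    return -M.T@t, v/np.linalg.norm(v,axis=1)[:,None]
def onz(s,p,z):
    o,v=ray(s,p); return o+v*((z-o[2])/v[:,2])[:,None]
def proj(s,P):
    k,d=K(s); return cv2.projectPoints(np.array(P,float).reshape(-1,1,3),np.array(s['rvec'],float),np.array(s['tvec'],float),k,d)[0].reshape(-1,2)
E
python3 - <<'E'
from h import *
import pickle
ss={n:snap(n) for n in('scene','side','wrist')}
pickle.dump(ss,open('s0.pkl','wb'))
for n in ss:
    s=ss[n]; o,v=ray(s,[[256,192]]); print(n,s['fov_y'],s['k1'],o,v)
    cv2.imwrite(f'pics/{n}0.png',cv2.resize(s['image'][:,:,::-1],(800,600)))
o=robot.get_obs();print(o['tcp_pos'],o['tcp_rot'],o['t'])
E
```

```text
pics
scene 57.06131963592252 -0.1063888003369018 [ 1.12779388 -0.36118373  0.99760901] [[-0.52087296  0.3428178  -0.78177191]]
side 53.900218828779735 -0.12215447900638222 [ 0.18693821 -0.63850762  1.04416343] [[ 0.35681215  0.55452489 -0.75178936]]
wrist 65.57857048134032 -0.056194891091195555 [ 0.55020408 -0.0723472   0.37324685] [[-0.00172538  0.26564131 -0.96407039]]
[5.49644937e-01 1.87922118e-05 2.30611780e-01] [-5.37305608e-04 -7.07070226e-01  7.07142977e-01  4.65090132e-04] 0.15
```

View pics/scene0.png

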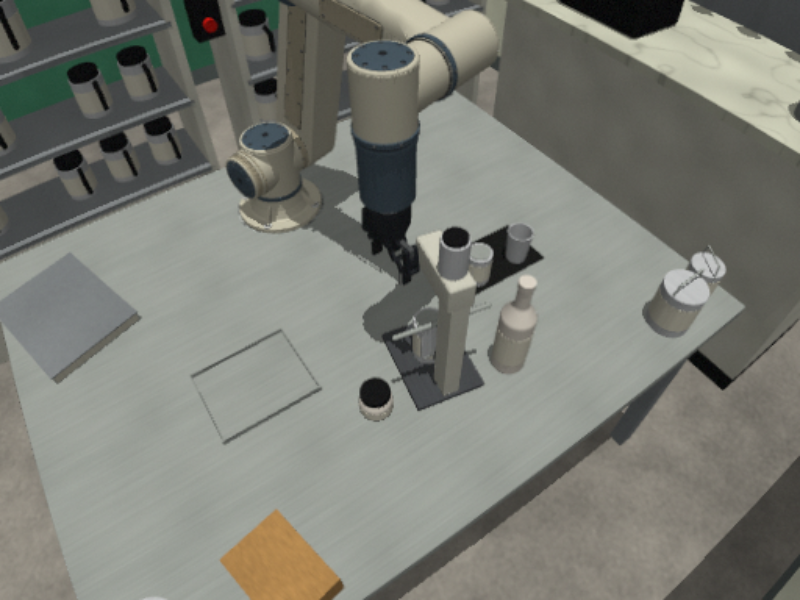

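View pics/side0.png

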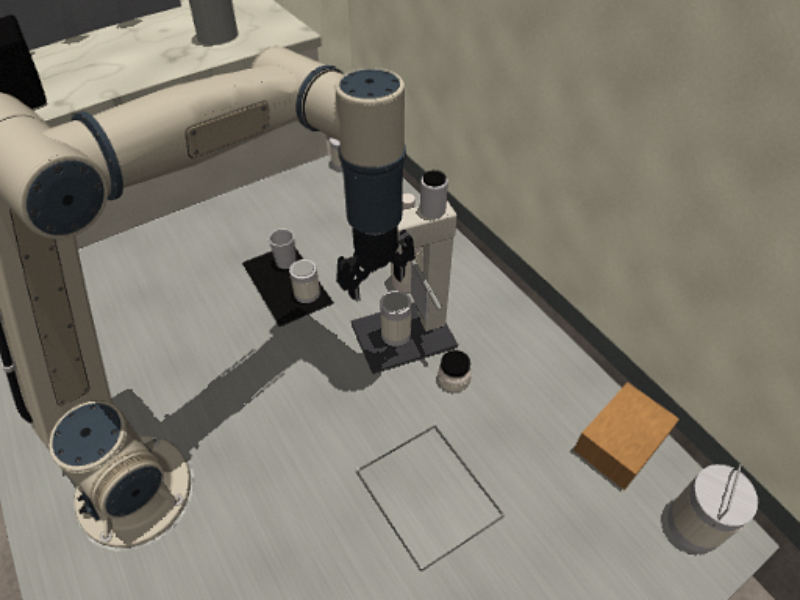

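The two views show the dispenser, its base plate at scene (385–482, 330–407), with the bottle on its left (+y) side at (515,330). The jar is on its right at (375,398), the tray beyond the jar at (255,385), and the mat with two containers at (510,250). I'll enlarge the mat and dispenser next.

```bash
python3 - <<'E'
from h import *
import pickle
ss=pickle.load(open('s0.pkl','rb'))
a=ss['scene']['image'][130:270,235:355,::-1]; b=ss['side']['image'][100:260,145:305,::-1]
A=cv2.resize(a,(400,467),interpolation=cv2.INTER_CUBIC);B=cv2.resize(b,(400,400),interpolation=cv2.INTER_CUBIC)
c=np.zeros((467,800,3),np.uint8);c[:,:400]=A;c[:400,400:]=B
cv2.imwrite('pics/crop.png',c)
def P(s,p,z): return np.round(onz(ss[s],np.array(p)*.64,z),4)
print('plate scene',P('scene',[[418,407],[482,380],[385,345]],.012))
print('plate side',P('side',[[352,320],[375,372],[458,343]],.012))
print('tray scene',P('scene',[[192,377],[281,332],[320,387],[225,440]],.014))
print('tray side',P('side',[[357,472],[435,427],[503,516],[421,570]],.014))
print('mat side',P('side',[[243,263],[280,324],[332,305],[297,247]],.004))
print('jar',P('scene',[[375,390]],.065),P('side',[[455,362]],.065))
print('bottle',P('scene',[[526,283]],.26),P('side',[[409,200]],.26))
print('tin',P('side',[[396,302]],.122))
print('cups',P('side',[[283,236],[304,268]],.089),P('scene',[[519,231],[481,252]],.089))
E
```

```text
plate scene [[ 0.716  -0.053   0.012 ]
 [ 0.7412  0.0905  0.012 ]
 [ 0.5547 -0.0251  0.012 ]]
plate side [[ 0.5529  0.1306  0.012 ]
 [ 0.5237 -0.0185  0.012 ]
 [ 0.7162 -0.051   0.012 ]]
tray scene [[ 0.393  -0.4027  0.014 ]
 [ 0.3969 -0.1946  0.014 ]
 [ 0.5662 -0.1913  0.014 ]
 [ 0.5641 -0.4019  0.014 ]]
tray side [[ 0.3783 -0.1946  0.014 ]
 [ 0.555  -0.1945  0.014 ]
 [ 0.5543 -0.4086  0.014 ]
 [ 0.379  -0.4077  0.014 ]]
mat side [[0.4152 0.4448 0.004 ]
 [0.4112 0.2146 0.004 ]
 [0.5386 0.201  0.004 ]
 [0.5557 0.4228 0.004 ]]
jar [[ 0.6613 -0.1162  0.065 ]] [[ 0.6554 -0.1167  0.065 ]]
bottle [[0.7318 0.1656 0.26  ]] [[0.7248 0.1635 0.26  ]]
tin [[0.6147 0.0415 0.122 ]]
cups [[0.5139 0.3892 0.089 ]
 [0.5087 0.2648 0.089 ]] [[0.5113 0.3836 0.089 ]
 [0.5127 0.2663 0.089 ]]
```

View pics/crop.png

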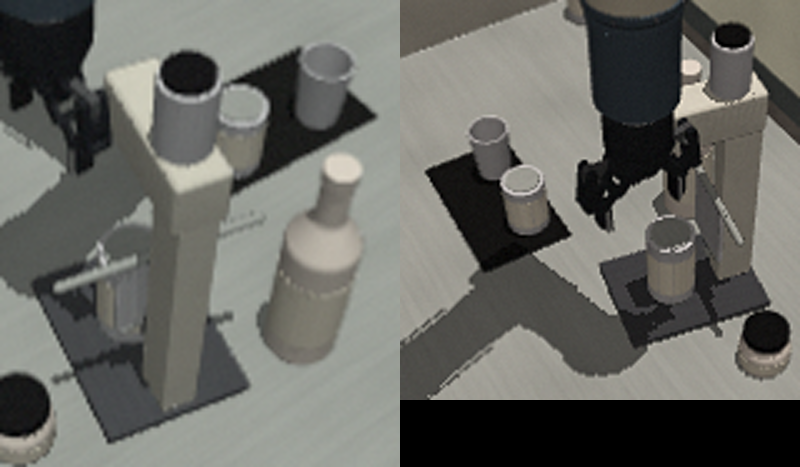

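The crop shows the grey, tapered open cup on the far (+y) side of the mat at side crop (490,145), and the lidded small tin at (525,195). The tall tin stands under the nozzle. The bar's free end is on the jar (-y) side at crop (58,287). Next I compute the poses and back the arm off while turning the tool.

```bash
cat >> h.py <<'E'
def ori(yaw,pitch=0,roll=0):  # tool x=-x_d,y=+y_d,z down; then pitch about tool y, roll about tool x (deg)
    c,s=np.cos(yaw),np.sin(yaw)
    B=np.array([[-c,-s,0],[-s,c,0],[0,0,-1.]])
    return R.from_matrix(B)*R.from_euler('y',pitch,degrees=True)*R.from_euler('x',roll,degrees=True)
def cur():
    o=robot.get_obs(); q=o['tcp_rot']; return np.array(o['tcp_pos']),R.from_quat([q[1],q[2],q[3],q[0]]),o
def plan(tgt,rot,base=None):
    """turn first then shift: rotvec in the present tool axes, and shift in the final tool axes"""
    p,r,o=cur(); rv=(r.inv()*rot).as_rotvec(); d=rot.inv().apply(np.array(tgt)-(p if base is None else base))
    print('rotvec',rv.round(4),'n',np.ceil(np.linalg.norm(rv)/.148),'shift',d.round(4)); return d
E
python3 - <<'E'
from h import *
import pickle
ss=pickle.load(open('s0.pkl','rb'))
A=onz(ss['scene'],np.array([[33,287],[110,441],[249,383]])*.3+[235,130],.012)
B=onz(ss['side'],np.array([[200,264],[236,349],[370,302]])*.4+[145,100],.012)
m=np.array([[-.1,-.075],[.1,-.075],[.1,.075],[-.1,.075],[-.1,-.075],[.1,-.075]]); q=np.r_[A,B][:,:2]
print(q.round(4))
def fit(m,q):
    mc=m-m.mean(0);qc=q-q.mean(0); y=np.arctan2((mc[:,0]*qc[:,1]-mc[:,1]*qc[:,0]).sum(),(mc*qc).sum())
    Rm=np.array([[np.cos(y),-np.sin(y)],[np.sin(y),np.cos(y)]]); return y,q.mean(0)-Rm@m.mean(0),Rm
for I in (slice(0,3),slice(3,6),slice(0,6)):
    y,c,Rm=fit(m[I],q[I]); print(np.degrees(y),c)
bar=onz(ss['scene'],np.array([[58,287],[263,217]])*.3+[235,130],.185)[:,:2]
print('bar ends disp frame',(bar-c)@Rm)
print('tin disp',(np.array([.6147,.0415])-c)@Rm)
E
python3 -m crank '[{"fingers":1,"delta_pos":[0,0.045,-0.01],"angular":[0,0,0]},{"fingers":1,"delta_pos":[0,0.045,-0.01],"angular":[0,0,0]},{"fingers":1,"delta_pos":[0,0.045,-0.01],"angular":[0,0,0]},{"fingers":1,"delta_pos":[0,0,0],"angular":[0,0,0.145]},{"fingers":1,"delta_pos":[0,0,0],"angular":[0,0,0.145]},{"fingers":1,"delta_pos":[0,0,0],"angular":[0,0,0.145]},{"fingers":1,"delta_pos":[0,0,0],"angular":[0,0,0.145]},{"fingers":1,"delta_pos":[0,0,0],"angular":[0,0,0.145]},{"fingers":1,"delta_pos":[0,0,0],"angular":[0,0,0.145]},{"fingers":1,"delta_pos":[0,0,0],"angular":[0,0,0.145]},{"fingers":1,"delta_pos":[0,0,0],"angular":[0,0,0.145]},{"fingers":1,"delta_pos":[0,0,0],"angular":[0,0,0.145]}]' 40
```

```text
[[ 0.5358 -0.0187]
 [ 0.722  -0.0555]
 [ 0.7483  0.0897]
 [ 0.5502  0.128 ]
 [ 0.519  -0.0226]
 [ 0.7126 -0.0551]]
-10.343921716283447 [0.64039998 0.03575462]
-10.945445575610337 [0.63141868 0.03494784]
-10.490487332819637 [0.63587557 0.03553587]
bar ends disp frame [[ 0.03325593 -0.0926792 ]
 [ 0.03948111  0.10085266]]
tin disp [-0.02190753  0.00200896]
t: 1.35
tcp_pos: [0.4147, 0.0, 0.261]
tcp_rot: [-0.0, -0.13, 0.992, 0.0]
contact_force: [0.2, 0.6, 0.2]
gripper_width: 0.0856
finger_force: 0.0
```

```bash
cat >> h.py <<'E'
YAW=np.radians(-10.5); C=np.array([.636,.0355,0])
def D(x,y,z): # dispenser mm -> world
    return C+R.from_euler('z',YAW).apply(np.array([x,y,z])/1000)
E
python3 - <<'E'
from h import *
rot=ori(YAW,-35); z=rot.as_matrix()[:,2]; print(z,D(-20,0,0))
G=np.array([.616,.0405,.095]); T=G+.025*z; print(T)
plan(T-.12*z,rot)
s=snap('side','side1.png'); cv2.imwrite('pics/side1.png',cv2.resize(s['image'][100:250,200:340,::-1],(700,750))[:600])
E
```

```text
[ 0.56397185 -0.104526   -0.81915204] [0.6163349  0.03914471 0.        ]
[0.6300993  0.03788685 0.0745212 ]
rotvec [ 0.1353 -0.6014  0.4292] n 6.0 shift [-0.0608  0.0765  0.1503]
```

View pics/side1.png

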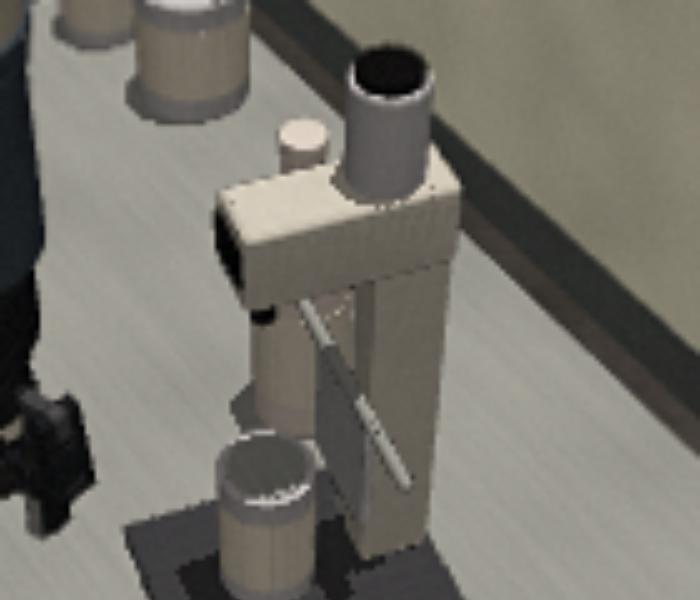

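The clear side view puts the nozzle at (262,316) above the tin's top at (266,466), and the bar's free end at (408,487). All of this agrees with the dispenser pose.

```bash
python3 -m crank '[{"fingers":1,"delta_pos":[0,0,0],"angular":[0.0226,-0.1002,0.0715]},{"fingers":1,"delta_pos":[0,0,0],"angular":[0.0226,-0.1002,0.0715]},{"fingers":1,"delta_pos":[0,0,0],"angular":[0.0226,-0.1002,0.0715]},{"fingers":1,"delta_pos":[0,0,0],"angular":[0.0226,-0.1002,0.0715]},{"fingers":1,"delta_pos":[0,0,0],"angular":[0.0226,-0.1002,0.0715]},{"fingers":1,"delta_pos":[0,0,0],"angular":[0.0226,-0.1002,0.0715]},{"fingers":1,"delta_pos":[-0.015,0.019,0.0376],"angular":[0,0,0]},{"fingers":1,"delta_pos":[-0.015,0.019,0.0376],"angular":[0,0,0]},{"fingers":1,"delta_pos":[-0.015,0.019,0.0376],"angular":[0,0,0]},{"fingers":1,"delta_pos":[-0.015,0.019,0.0376],"angular":[0,0,0]},{"fingers":1,"delta_pos":[0,0,0],"angular":[0,0,0]}]'
python3 - <<'E'
from h import *
rot=ori(YAW,-35); z=rot.as_matrix()[:,2]
plan(np.array([.616,.0405,.095])+.025*z,rot)
E
```

```text
t: 2.5
tcp_pos: [0.5592, 0.0516, 0.1621]
tcp_rot: [0.281, 0.073, 0.956, -0.031]
contact_force: [-0.5, -0.3, 1.0]
gripper_width: 0.0855
finger_force: 0.0
rotvec [-0.0003 -0.0369  0.0311] n 1.0 shift [-0.0089 -0.0005  0.1132]
```

```bash
python3 -m crank '[{"fingers":1,"delta_pos":[-0.009,0,0],"angular":[0,-0.037,0.031]},{"fingers":1,"delta_pos":[0,0,0.028],"angular":[0,0,0]},{"fingers":1,"delta_pos":[0,0,0.028],"angular":[0,0,0]},{"fingers":1,"delta_pos":[0,0,0.028],"angular":[0,0,0]},{"fingers":1,"delta_pos":[0,0,0.028],"angular":[0,0,0]},{"fingers":1,"delta_pos":[0,0,0],"angular":[0,0,0]}]'
python3 - <<'E'
from h import *
rot=ori(YAW,-35); z=rot.as_matrix()[:,2]
plan(np.array([.616,.0405,.095])+.025*z,rot)
s=snap('side','side1.png'); cv2.imwrite('pics/side2.png',cv2.resize(s['image'][100:250,180:340,::-1],(640,600)))
E
```

```text
t: 3.1
tcp_pos: [0.6341, 0.0302, 0.1097]
tcp_rot: [0.273, 0.082, 0.958, -0.02]
contact_force: [-0.6, 0.4, -1.1]
gripper_width: 0.0853
finger_force: 0.4
rotvec [ 0.0139 -0.0559  0.0083] n 1.0 shift [0.0246 0.0069 0.0258]
```

View pics/side2.png

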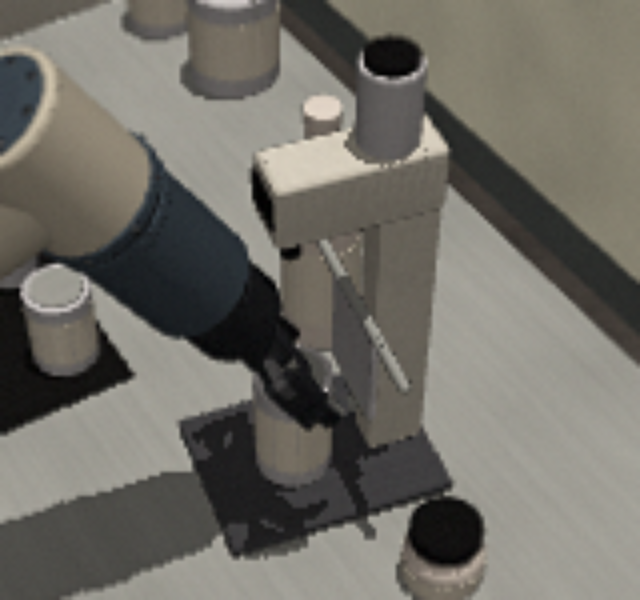

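The gripper straddles the tin, but the pose is off from the commanded one and a finger may be touching. I'll check the joints.

```bash
python3 - <<'E'
from h import *
p,r,o=cur(); print(np.round(o['qpos'],3),np.round(o['qd'],3),np.round(o['joint_torque'],1),p,o['contact_force'],o['finger_force'])
M=r.as_matrix(); print(M.round(3)); print(ori(YAW,-35).as_matrix().round(3))
E
```

```text
[ 0.294  0.184 -0.753  1.09  -0.263 -3.051] [ 0.019 -0.037 -0.017 -0.006 -0.011 -0.01 ] [ -0.7 -29.2  19.6   1.9   0.1   0. ] [0.63356573 0.03032556 0.11059046] [ 0.30845506  0.44556693 -0.44095174] 0.35793401330010965
[[-0.837  0.168  0.521]
 [ 0.147  0.986 -0.082]
 [-0.528  0.007 -0.849]]
[[-0.805  0.182  0.564]
 [ 0.149  0.983 -0.105]
 [-0.574  0.    -0.819]]
```

Joint 6 sits at its limit (-3.05), so I back out and take the half-turn grasp instead.

```bash
python3 -m crank '[{"fingers":1,"delta_pos":[0,0.005,0],"angular":[0,0,0]},{"fingers":1,"delta_pos":[0,0,-0.04],"angular":[0,0,0]},{"fingers":1,"delta_pos":[0,0,-0.04],"angular":[0,0,0]},{"fingers":1,"delta_pos":[0,0,-0.04],"angular":[0,0,-0.05]},{"fingers":1,"delta_pos":[0,0,-0.02],"angular":[0,0,-0.149]},{"fingers":1,"delta_pos":[0,0,0],"angular":[0,0,-0.149]},{"fingers":1,"delta_pos":[0,0,0],"angular":[0,0,-0.149]},{"fingers":1,"delta_pos":[0,0,0],"angular":[0,0,-0.149]},{"fingers":1,"delta_pos":[0,0,0],"angular":[0,0,-0.149]},{"fingers":1,"delta_pos":[0,0,0],"angular":[0,0,-0.149]},{"fingers":1,"delta_pos":[0,0,0],"angular":[0,0,-0.149]},{"fingers":1,"delta_pos":[0,0,0],"angular":[0,0,-0.149]}]'
python3 -m crank '[{"fingers":1,"delta_pos":[0,0,0],"angular":[0,0,-0.149]},{"fingers":1,"delta_pos":[0,0,0],"angular":[0,0,-0.149]},{"fingers":1,"delta_pos":[0,0,0],"angular":[0,0,-0.149]},{"fingers":1,"delta_pos":[0,0,0],"angular":[0,0,-0.149]},{"fingers":1,"delta_pos":[0,0,0],"angular":[0,0,-0.149]},{"fingers":1,"delta_pos":[0,0,0],"angular":[0,0,-0.149]},{"fingers":1,"delta_pos":[0,0,0],"angular":[0,0,-0.149]},{"fingers":1,"delta_pos":[0,0,0],"angular":[0,0,-0.149]},{"fingers":1,"delta_pos":[0,0,0],"angular":[0,0,-0.149]},{"fingers":1,"delta_pos":[0,0,0],"angular":[0,0,-0.149]},{"fingers":1,"delta_pos":[0,0,0],"angular":[0,0,-0.149]},{"fingers":1,"delta_pos":[0,0,0],"angular":[0,0,-0.149]}]'
cat >> h.py <<'E'
def ori(yaw,pitch=0,roll=0):  # flipped: tool x=+x_d,y=-y_d,z down; pitch>0: z leans to +x_d; roll>0: z leans to +y_d
    c,s=np.cos(yaw),np.sin(yaw)
    B=np.array([[c,s,0],[s,-c,0],[0,0,-1.]])
    return R.from_matrix(B)*R.from_euler('y',pitch,degrees=True)*R.from_euler('x',roll,degrees=True)
E
python3 - <<'E'
from h import *
rot=ori(YAW,35); z=rot.as_matrix()[:,2];print(z)
plan(np.array([.616,.0405,.095])+.025*z-.12*z,rot)
print(np.round(cur()[2]['qpos'],3))
s=snap('side'); import pickle; pickle.dump(s,open('s1.pkl','wb'))
cv2.imwrite('pics/side3.png',cv2.resize(s['image'][100:250,180:340,::-1],(640,600)))
E
```

```text
t: 4.35
tcp_pos: [0.5644, 0.0466, 0.2276]
tcp_rot: [0.213, -0.493, 0.825, -0.177]
contact_force: [-0.1, -0.6, 0.0]
gripper_width: 0.0855
finger_force: 0.0
t: 5.55
tcp_pos: [0.5644, 0.0467, 0.2275]
tcp_rot: [0.005, 0.952, -0.133, 0.277]
contact_force: [-0.1, -0.7, 0.6]
gripper_width: 0.0855
finger_force: 0.0
[ 0.56397185 -0.104526   -0.81915204]
rotvec [-0.0121  0.0511 -0.0983] n 1.0 shift [-0.0335 -0.0034  0.0433]
[ 0.545 -0.053 -0.596  0.588 -0.667  0.347]
```

View pics/side3.png

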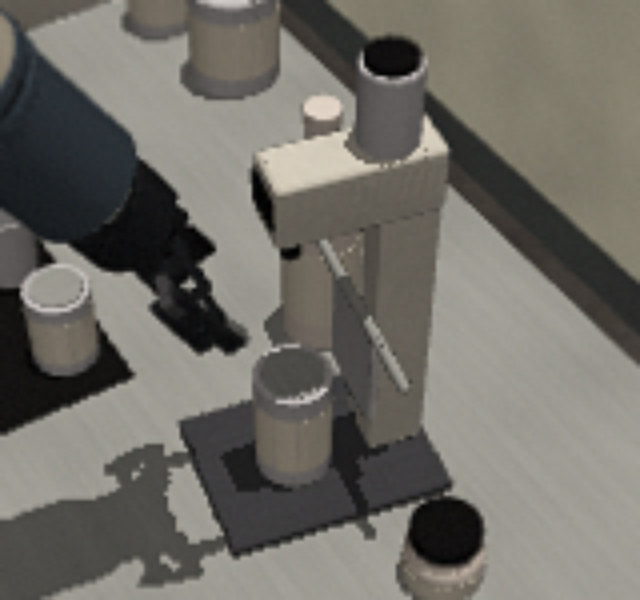

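The gripper is clear and the tin's top is still at (292,375) in the crop, unmoved.

```bash
python3 -m crank '[{"fingers":1,"delta_pos":[0,0,0],"angular":[-0.012,0.051,-0.098]},{"fingers":1,"delta_pos":[-0.017,-0.0015,0.0217],"angular":[0,0,0]},{"fingers":1,"delta_pos":[-0.0165,-0.0015,0.0217],"angular":[0,0,0]},{"fingers":1,"delta_pos":[0,0,0.02],"angular":[0,0,0]},{"fingers":1,"delta_pos":[0,0,0],"angular":[0,0,0]}]'
python3 - <<'E'
from h import *
rot=ori(YAW,35); z=rot.as_matrix()[:,2]
plan(np.array([.616,.0405,.095])+.025*z,rot)
print(np.round(cur()[2]['qpos'],3))
E
```

```text
t: 6.1
tcp_pos: [0.5733, 0.0466, 0.1535]
tcp_rot: [0.028, 0.95, -0.092, 0.298]
contact_force: [-0.8, -0.8, 1.2]
gripper_width: 0.0856
finger_force: 0.0
rotvec [ 0.0042  0.0038 -0.0084] n 1.0 shift [ 0.0018 -0.0018  0.0976]
[ 0.419  0.02  -0.849  1.083 -0.379 -0.004]
```

```bash
python3 -m crank '[{"fingers":1,"delta_pos":[0.002,-0.002,0.025],"angular":[0.004,0.004,-0.008]},{"fingers":1,"delta_pos":[0,0,0.025],"angular":[0,0,0]},{"fingers":1,"delta_pos":[0,0,0.025],"angular":[0,0,0]},{"fingers":1,"delta_pos":[0,0,0.0225],"angular":[0,0,0]},{"fingers":1,"delta_pos":[0,0,0],"angular":[0,0,0]}]'
python3 - <<'E'
from h import *
rot=ori(YAW,35); z=rot.as_matrix()[:,2]
plan(np.array([.616,.0405,.095])+.025*z,rot)
print(np.round(cur()[2]['qpos'],3))
E
```

```text
t: 6.6
tcp_pos: [0.6328, 0.0414, 0.0989]
tcp_rot: [0.031, 0.951, -0.09, 0.295]
contact_force: [-0.1, -0.1, 0.5]
gripper_width: 0.0854
finger_force: 0.0
rotvec [ 0.009   0.0081 -0.0024] n 1.0 shift [-0.0157  0.004   0.0188]
[ 0.139  0.192 -0.83   1.711 -0.191 -0.414]
```

Joint 4 has reached its limit: the wrist is near-singular at this lean. I'll back out, then use a 30° tilt with the lean azimuth turned towards the arm's own plane.

```bash
python3 -m crank '[{"fingers":1,"delta_pos":[0,0,-0.04],"angular":[0,0,0]},{"fingers":1,"delta_pos":[0,0,-0.04],"angular":[0,0,0]},{"fingers":1,"delta_pos":[0,0,-0.04],"angular":[0,0,0]},{"fingers":1,"delta_pos":[0,0,0],"angular":[0,0,0]}]'
python3 - <<'E'
from h import *
rot=ori(np.radians(10),30); z=rot.as_matrix()[:,2];print(z)
T=np.array([.616,.0405,.098])+.025*z
plan(T-.11*z,rot)
print(np.round(cur()[2]['qpos'],3))
E
```

```text
t: 7.0
tcp_pos: [0.5989, 0.0516, 0.1756]
tcp_rot: [0.033, 0.946, -0.09, 0.31]
contact_force: [0.8, 0.9, -0.3]
gripper_width: 0.0856
finger_force: 0.0
[ 0.49240388  0.08682409 -0.8660254 ]
rotvec [ 0.2052 -0.1072 -0.3042] n 3.0 shift [-0.0259  0.0139 -0.0104]
[ 0.433  0.04  -0.777  1.044 -0.417  0.043]
```

```bash
python3 -m crank '[{"fingers":1,"delta_pos":[-0.007,0,-0.01],"angular":[0.0513,-0.0268,-0.0761]},{"fingers":1,"delta_pos":[-0.007,0,0],"angular":[0.0513,-0.0268,-0.0761]},{"fingers":1,"delta_pos":[-0.006,0.007,0],"angular":[0.0513,-0.0268,-0.0761]},{"fingers":1,"delta_pos":[-0.006,0.007,0],"angular":[0.0513,-0.0268,-0.0761]},{"fingers":1,"delta_pos":[0,0,0],"angular":[0,0,0]}]'
python3 - <<'E'
from h import *
rot=ori(np.radians(10),30); z=rot.as_matrix()[:,2]
T=np.array([.616,.0405,.098])+.025*z
plan(T-.11*z,rot); plan(T,rot)
print(np.round(cur()[2]['qpos'],3))
E
```

```text
t: 7.5
tcp_pos: [0.5779, 0.0376, 0.168]
tcp_rot: [-0.007, 0.963, 0.049, 0.265]
contact_force: [0.6, 0.6, -0.3]
gripper_width: 0.0857
finger_force: 0.0
rotvec [ 0.0492 -0.0118 -0.0596] n 1.0 shift [-0.0021  0.0038 -0.0054]
rotvec [ 0.0492 -0.0118 -0.0596] n 1.0 shift [-0.0021  0.0038  0.1046]
[ 0.427  0.018 -0.62   0.408 -0.457  0.922]
```

```bash
python3 -m crank '[{"fingers":1,"delta_pos":[-0.002,0.004,0],"angular":[0.049,-0.012,-0.06]},{"fingers":1,"delta_pos":[0,0,0.025],"angular":[0,0,0]},{"fingers":1,"delta_pos":[0,0,0.025],"angular":[0,0,0]},{"fingers":1,"delta_pos":[0,0,0.025],"angular":[0,0,0]},{"fingers":1,"delta_pos":[0,0,0.025],"angular":[0,0,0]},{"fingers":1,"delta_pos":[0,0,0],"angular":[0,0,0]}]'
python3 - <<'E'
from h import *
rot=ori(np.radians(10),30); z=rot.as_matrix()[:,2]
T=np.array([.616,.0405,.098])+.025*z
plan(T,rot)
print(np.round(cur()[2]['qpos'],3))
E
```

```text
t: 8.1
tcp_pos: [0.6243, 0.0407, 0.0754]
tcp_rot: [-0.018, 0.964, 0.078, 0.255]
contact_force: [-1.4, -0.5, -0.9]
gripper_width: 0.0853
finger_force: 0.0
rotvec [ 0.0111  0.0076 -0.0093] n 1.0 shift [ 0.0042 -0.0013  0.0013]
[ 0.34   0.228 -0.66   0.489 -0.197  0.936]
```

Well inside the joint ranges. Close on the tin.

```bash
python3 -m crank '[{"fingers":1,"delta_pos":[0.004,-0.001,0.001],"angular":[0,0,0]},{"fingers":0,"delta_pos":[0,0,0],"angular":[0,0,0]},{"fingers":0,"delta_pos":[0,0,0],"angular":[0,0,0]},{"fingers":0,"delta_pos":[0,0,0],"angular":[0,0,0]},{"fingers":0,"delta_pos":[0,0,0],"angular":[0,0,0]},{"fingers":0,"delta_pos":[0,0,0],"angular":[0,0,0]},{"fingers":0,"delta_pos":[0,0,0],"angular":[0,0,0]}]' 60
python3 - <<'E'
from h import *
p,r,o=cur(); M=r.as_matrix()
print('up in tool',M[2].round(3),'x_d in tool',(M.T@(D(1000,0,0)-D(0,0,0))).round(3)); print(np.round(o['qpos'],3))
E
```

```text
t: 8.8
tcp_pos: [0.6309, 0.0437, 0.0828]
tcp_rot: [-0.02, 0.962, 0.079, 0.26]
contact_force: [-2.1, 2.9, 5.4]
gripper_width: 0.0649
finger_force: 64.8
up in tool [ 0.503  0.003 -0.864] x_d in tool [0.812 0.34  0.474]
[ 0.344  0.226 -0.639  0.468 -0.208  0.957]
```

```bash
python3 -m crank '[{"fingers":0,"delta_pos":[0.005,0,-0.0086],"angular":[0,0,0]},{"fingers":0,"delta_pos":[0.005,0,-0.0086],"angular":[0,0,0]},{"fingers":0,"delta_pos":[-0.016,-0.0068,-0.0095],"angular":[0,0,0]},{"fingers":0,"delta_pos":[-0.0244,-0.0102,-0.0142],"angular":[0,0,0]},{"fingers":0,"delta_pos":[-0.0244,-0.0102,-0.0142],"angular":[0,0,0]},{"fingers":0,"delta_pos":[-0.0244,-0.0102,-0.0142],"angular":[0,0,0]},{"fingers":0,"delta_pos":[-0.0244,-0.0102,-0.0142],"angular":[0,0,0]},{"fingers":0,"delta_pos":[0,0,0],"angular":[0,0,0]}]'
python3 - <<'E'
from h import *
s=snap('side'); cv2.imwrite('pics/side4.png',cv2.resize(s['image'][80:380,100:400,::-1],(600,600)))
p,r,o=cur(); M=r.as_matrix(); z=M[:,2]
print(np.round(o['qpos'],3),o['gripper_width'],np.degrees(np.arctan2(z[1],z[0])),np.degrees(np.arccos(-z[2])))
plan(np.array([.474,-.3,p[2]])+.025*np.array([z[0],z[1],0]),r)
E
```

```text
t: 9.6
tcp_pos: [0.4872, 0.0665, 0.0985]
tcp_rot: [-0.018, 0.963, 0.079, 0.255]
contact_force: [-0.5, -0.4, -4.8]
gripper_width: 0.065
finger_force: 67.4
[ 0.461 -0.065 -1.     0.841 -0.204  0.481] 0.0642756308982298 8.76477739055096 29.79353938479487
rotvec [0. 0. 0.] n 0.0 shift [-0.0547  0.36   -0.0292]
```

View pics/side4.png

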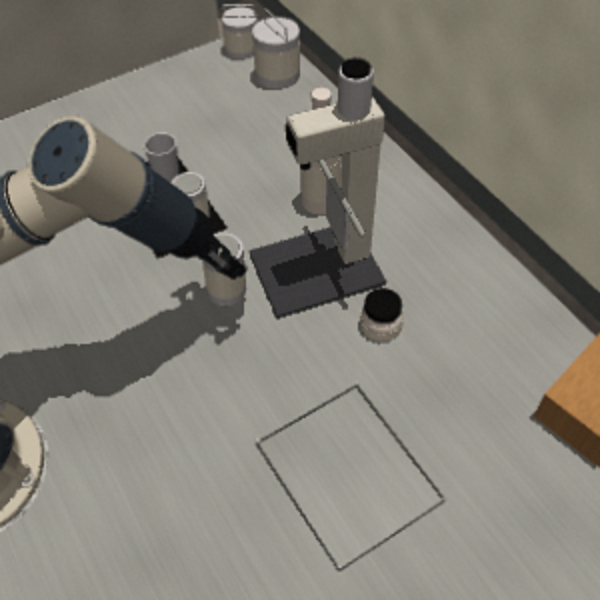

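The tin is held upright and clear of the dispenser at (225,270). I'll swing it to the tray, centred at about (350,480) in this crop.

```bash
python3 -m crank '[{"fingers":0,"delta_pos":[0.0104,0.022,0.0031],"angular":[-0.02,0,0.035]},{"fingers":0,"delta_pos":[0.0104,0.045,0.0031],"angular":[-0.04,0,0.069]},{"fingers":0,"delta_pos":[0.0104,0.045,0.0031],"angular":[-0.04,0,0.069]},{"fingers":0,"delta_pos":[0.0104,0.045,0.0031],"angular":[-0.04,0,0.069]},{"fingers":0,"delta_pos":[0.0104,0.045,0.0031],"angular":[-0.04,0,0.069]},{"fingers":0,"delta_pos":[0.0104,0.045,0.0031],"angular":[-0.04,0,0.069]},{"fingers":0,"delta_pos":[0.0104,0.045,0.0031],"angular":[-0.04,0,0.069]},{"fingers":0,"delta_pos":[0.0104,0.045,0.0031],"angular":[-0.04,0,0.069]},{"fingers":0,"delta_pos":[0.0052,0.022,0.0015],"angular":[-0.02,0,0.034]},{"fingers":0,"delta_pos":[0,0,0],"angular":[0,0,0]}]'
cat > st.py <<'E'
from h import *
import sys
p,r,o=cur(); M=r.as_matrix(); z=M[:,2]
print(p.round(4),np.round(o['qpos'],3),'w',o['gripper_width'],'az/tilt',np.degrees(np.arctan2(z[1],z[0])),np.degrees(np.arccos(-z[2])),'up',M[2].round(3),'f',np.round(o['contact_force'],1))
if len(sys.argv)>3:
    t=np.array([float(a) for a in sys.argv[1:4]]); plan(t+.025*z,r)   # grasp point target, same orientation
E
python3 st.py .485 -.3 .115
```

```text
t: 10.65
tcp_pos: [0.5367, -0.2936, 0.123]
tcp_rot: [0.064, 0.938, -0.23, 0.251]
contact_force: [-0.1, 0.1, -3.7]
gripper_width: 0.0647
finger_force: 68.1
[ 0.5367 -0.2936  0.123 ] [-0.181  0.136 -0.633  0.482 -0.334  0.853] w 0.06468267347920169 az/tilt -28.119115235946666 29.991497198602346 up [ 0.5    0.005 -0.866] f [-0.1  0.1 -3.7]
rotvec [0. 0. 0.] n 0.0 shift [-0.0412  0.0296  0.0106]
```

```bash
python3 -m crank '[{"fingers":0,"delta_pos":[-0.0137,0.0099,0.0035],"angular":[0,0,0]},{"fingers":0,"delta_pos":[-0.0137,0.0099,0.0035],"angular":[0,0,0]},{"fingers":0,"delta_pos":[-0.0137,0.0099,0.0035],"angular":[0,0,0]},{"fingers":0,"delta_pos":[0,0,0],"angular":[0,0,0]},{"fingers":0,"delta_pos":[-0.0025,0,0.0043],"angular":[0,0,0]},{"fingers":0,"delta_pos":[-0.0025,0,0.0043],"angular":[0,0,0]},{"fingers":0,"delta_pos":[-0.0025,0,0.0043],"angular":[0,0,0]},{"fingers":0,"delta_pos":[0,0,0],"angular":[0,0,0]}]'
python3 st.py .485 -.3 .0965
```

```text
t: 11.45
tcp_pos: [0.4963, -0.3043, 0.0789]
tcp_rot: [0.064, 0.939, -0.226, 0.25]
contact_force: [-1.0, -0.1, -3.5]
gripper_width: 0.0644
finger_force: 69.5
[ 0.4963 -0.3043  0.0789] [-0.372  0.136 -0.878  1.01  -0.068  0.476] w 0.06436801426078335 az/tilt -27.973798049136214 29.942377362885104 up [ 0.499  0.008 -0.867] f [-1.  -0.1 -3.5]
rotvec [0. 0. 0.] n 0.0 shift [-0.0016  0.0015  0.0038]
```

```bash
python3 -m crank '[{"fingers":0,"delta_pos":[0.0087,0,0.005],"angular":[0,0,0]},{"fingers":0,"delta_pos":[0.0087,0,0.005],"angular":[0,0,0]},{"fingers":0,"delta_pos":[0,0,0],"angular":[0,0,0]},{"fingers":0,"delta_pos":[-0.0015,0,0.0026],"angular":[0,0,0]},{"fingers":0,"delta_pos":[-0.001,0,0.0017],"angular":[0,0,0]},{"fingers":0,"delta_pos":[0,0,0],"angular":[0,0,0]}]'
python3 st.py
```

```text
t: 12.05
tcp_pos: [0.5143, -0.3133, 0.0751]
tcp_rot: [0.063, 0.939, -0.227, 0.251]
contact_force: [-0.1, 0.3, -3.7]
gripper_width: 0.0648
finger_force: 69.5
[ 0.5143 -0.3133  0.0751] [-0.373  0.177 -0.837  0.993 -0.066  0.492] w 0.06481723273203881 az/tilt -27.749921589799552 29.9696690965661 up [ 0.5    0.005 -0.866] f [-0.1  0.3 -3.7]
```

```bash
python3 -m crank '[{"fingers":0,"delta_pos":[-0.001,0,0.0017],"angular":[0,0,0]},{"fingers":0,"delta_pos":[0,0,0],"angular":[0,0,0]}]'; python3 -m crank '[{"fingers":0,"delta_pos":[-0.001,0,0.0017],"angular":[0,0,0]},{"fingers":0,"delta_pos":[0,0,0],"angular":[0,0,0]}]'; python3 -m crank '[{"fingers":0,"delta_pos":[-0.001,0,0.0017],"angular":[0,0,0]},{"fingers":0,"delta_pos":[0,0,0],"angular":[0,0,0]}]' 
```

```text
t: 12.25
tcp_pos: [0.5153, -0.3136, 0.0748]
tcp_rot: [0.063, 0.939, -0.227, 0.251]
contact_force: [-0.5, -1.3, -1.5]
gripper_width: 0.0647
finger_force: 69.5
t: 12.45
tcp_pos: [0.5161, -0.314, 0.0749]
tcp_rot: [0.063, 0.939, -0.227, 0.251]
contact_force: [-4.5, 1.6, 5.9]
gripper_width: 0.0649
finger_force: 70.2
t: 12.65
tcp_pos: [0.5167, -0.3144, 0.0749]
tcp_rot: [0.062, 0.939, -0.226, 0.252]
contact_force: [-7.1, 5.6, 13.6]
gripper_width: 0.0645
finger_force: 70.9
```

```bash
python3 -m crank '[{"fingers":0,"delta_pos":[0.001,0,-0.0017],"angular":[0,0,0]},{"fingers":0.9,"delta_pos":[0,0,0],"angular":[0,0,0]},{"fingers":1,"delta_pos":[0,0,0],"angular":[0,0,0]},{"fingers":1,"delta_pos":[0,0,0],"angular":[0,0,0]},{"fingers":1,"delta_pos":[0,0,-0.025],"angular":[0,0,0]},{"fingers":1,"delta_pos":[0,0,-0.03],"angular":[0,0,0]},{"fingers":1,"delta_pos":[0,0,-0.04],"angular":[0,0,0]},{"fingers":1,"delta_pos":[0,0,-0.04],"angular":[0,0,0]},{"fingers":1,"delta_pos":[0.02,0,-0.035],"angular":[0,0,0]},{"fingers":0,"delta_pos":[0.02,0,-0.035],"angular":[0,0,0]},{"fingers":0,"delta_pos":[0.02,0,-0.035],"angular":[0,0,0]}]'
cat >> h.py <<'E'
def rowsto(tgt,rot,n):
    """constant tool-axis shift and turn per row (screw), n rows"""
    p,r,o=cur(); rv=(r.inv()*rot).as_rotvec()/n
    S=sum((r*R.from_rotvec(rv*(i+1))).as_matrix() for i in range(n))
    d=np.linalg.solve(S,np.array(tgt)-p); print('n',n,'d',d.round(4),np.linalg.norm(d).round(4),'rv',rv.round(4),np.linalg.norm(rv).round(3))
E
python3 st.py
python3 - <<'E'
from h import *
s=snap('side'); cv2.imwrite('pics/side5.png',cv2.resize(s['image'][80:380,100:400,::-1],(600,600)))
rot=ori(YAW,0,25)
print(rot.as_matrix()[:,2], D(1,0,0)-D(0,0,0), D(60,-78,240),D(60,-78,165))
rowsto(D(60,-90,260),rot,10)
E
```

```text
t: 13.75
tcp_pos: [0.4584, -0.2869, 0.3094]
tcp_rot: [0.066, 0.938, -0.228, 0.251]
contact_force: [-0.4, -1.0, 0.3]
gripper_width: 0.0589
finger_force: 0.0
[ 0.4584 -0.2869  0.3094] [-0.158 -0.141 -0.325  0.214 -0.898  1.161] w 0.05890895252614818 az/tilt -28.42174256721827 30.082228918729847 up [ 0.501  0.01  -0.865] f [-0.4 -1.   0.3]
[ 0.07701606  0.41554148 -0.90630779] [ 0.00098325 -0.00018224  0.        ] [ 0.68078092 -0.05212801  0.24      ] [ 0.68078092 -0.05212801  0.165     ]
n 10 d [ 0.0113 -0.026   0.0152] 0.0322 rv [ 0.0512 -0.0588 -0.0165] 0.08
```

View pics/side5.png

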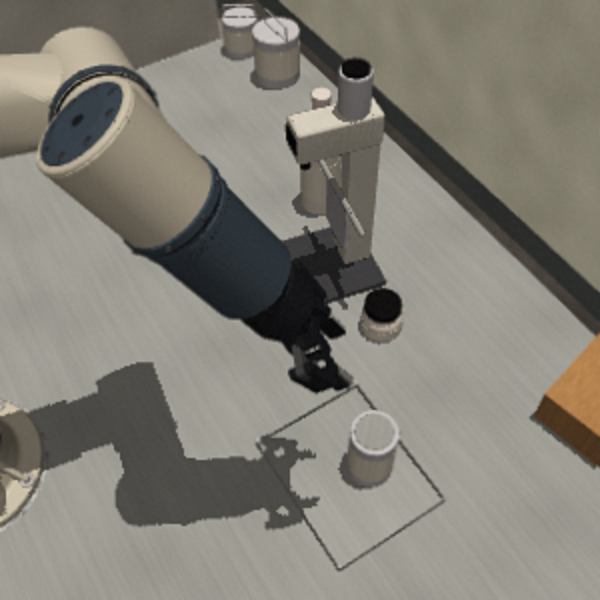

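The tin stands upright inside the tray at (372,450). I'll check the bar's end against the model, then plan the approach behind it.

```bash
python3 - <<'E'
from h import *
import pickle
s=pickle.load(open('s1.pkl','rb'))
P=onz(s,[[281.3,196.8],[260.7,160.5]],.185); print('bar end, upper end seen', [R.from_euler('z',-YAW).apply(q-C).round(4) for q in P])
print('head corner px',proj(s,[D(-40,-25,285),D(35,-100,185),D(-20,0,258)]), 'seen', 180+275/4,100+242/4,' nozzle',180+291/4,100+258/4)
rot=ori(YAW,10,25); print(rot.as_matrix()[:,2])
rowsto(D(64,-90,255),rot,11)
E
```

```text
bar end, upper end seen [array([ 0.0297, -0.0933,  0.185 ]), array([0.0327, 0.074 , 0.185 ])]
head corner px [[250.94986336 164.23634746]
 [283.84687772 197.87056783]
 [254.18062745 163.46758027]] seen 248.75 160.5  nozzle 252.75 164.5
[ 0.23175944  0.38686149 -0.89253894]
n 11 d [ 0.0098 -0.0233  0.0154] 0.0296 rv [ 0.0492 -0.0377 -0.0175] 0.064
```

```bash
python3 -m crank '[{"fingers":0,"delta_pos":[0.0098,-0.0233,0.0154],"angular":[0.0492,-0.0377,-0.0175]},{"fingers":0,"delta_pos":[0.0098,-0.0233,0.0154],"angular":[0.0492,-0.0377,-0.0175]},{"fingers":0,"delta_pos":[0.0098,-0.0233,0.0154],"angular":[0.0492,-0.0377,-0.0175]},{"fingers":0,"delta_pos":[0.0098,-0.0233,0.0154],"angular":[0.0492,-0.0377,-0.0175]},{"fingers":0,"delta_pos":[0.0098,-0.0233,0.0154],"angular":[0.0492,-0.0377,-0.0175]},{"fingers":0,"delta_pos":[0.0098,-0.0233,0.0154],"angular":[0.0492,-0.0377,-0.0175]},{"fingers":0,"delta_pos":[0.0098,-0.0233,0.0154],"angular":[0.0492,-0.0377,-0.0175]},{"fingers":0,"delta_pos":[0.0098,-0.0233,0.0154],"angular":[0.0492,-0.0377,-0.0175]},{"fingers":0,"delta_pos":[0.0098,-0.0233,0.0154],"angular":[0.0492,-0.0377,-0.0175]},{"fingers":0,"delta_pos":[0.0098,-0.0233,0.0154],"angular":[0.0492,-0.0377,-0.0175]},{"fingers":0,"delta_pos":[0.0098,-0.0233,0.0154],"angular":[0.0492,-0.0377,-0.0175]},{"fingers":0,"delta_pos":[0,0,0],"angular":[0,0,0]}]'
python3 st.py
python3 - <<'E'
from h import *
rot=ori(YAW,10,25)
rowsto(D(64,-80,220),rot,2)
p,r,o=cur()
print('disp frame',R.from_euler('z',-YAW).apply(p-C).round(4))
print('shift to D(62,-65,165)', rot.inv().apply(D(62,-65,165)-p).round(4))
E
```

```text
t: 15.0
tcp_pos: [0.6903, -0.0734, 0.2319]
tcp_rot: [-0.21, 0.97, -0.073, 0.096]
contact_force: [0.3, -0.6, -0.5]
gripper_width: -0.0001
finger_force: 0.0
[ 0.6903 -0.0734  0.2319] [-0.122  0.462  0.477 -0.437 -1.418  1.574] w -0.00011878018225734174 az/tilt 61.26766696714538 26.734112295092558 up [ 0.155 -0.422 -0.893] f [ 0.3 -0.6 -0.5]
n 2 d [-0.0056 -0.0056  0.0083] 0.0114 rv [-0.0026  0.0083 -0.0047] 0.01
disp frame [ 0.0732 -0.0972  0.2319]
shift to D(62,-65,165) [-0.0227 -0.0022  0.0716]
```

```bash
python3 -m crank '[{"fingers":0,"delta_pos":[-0.0055,-0.0005,0.0179],"angular":[0,0.008,0]},{"fingers":0,"delta_pos":[-0.0055,-0.0005,0.0179],"angular":[0,0.008,0]},{"fingers":0,"delta_pos":[-0.0055,-0.0005,0.0179],"angular":[0,0,0]},{"fingers":0,"delta_pos":[-0.0055,-0.0005,0.0179],"angular":[0,0,0]},{"fingers":0,"delta_pos":[0,0,0],"angular":[0,0,0]}]'
python3 - <<'E'
from h import *
p,r,o=cur()
print('disp frame',R.from_euler('z',-YAW).apply(p-C).round(4), 'x_d in tool',r.inv().apply(D(1,0,0)-D(0,0,0)).round(6),'up',r.as_matrix()[2].round(3))
s=snap('scene'); cv2.imwrite('pics/sc6.png',cv2.resize(s['image'][120:280,210:370,::-1],(600,600)))
E
```

```text
t: 15.5
tcp_pos: [0.6827, -0.0403, 0.166]
tcp_rot: [-0.209, 0.97, -0.075, 0.104]
contact_force: [-0.5, 1.0, -0.7]
gripper_width: 0.0001
finger_force: 0.0
disp frame [ 0.0598 -0.066   0.166 ] x_d in tool [9.85e-04 6.40e-05 1.57e-04] up [ 0.17  -0.42  -0.891]
```

View pics/sc6.png

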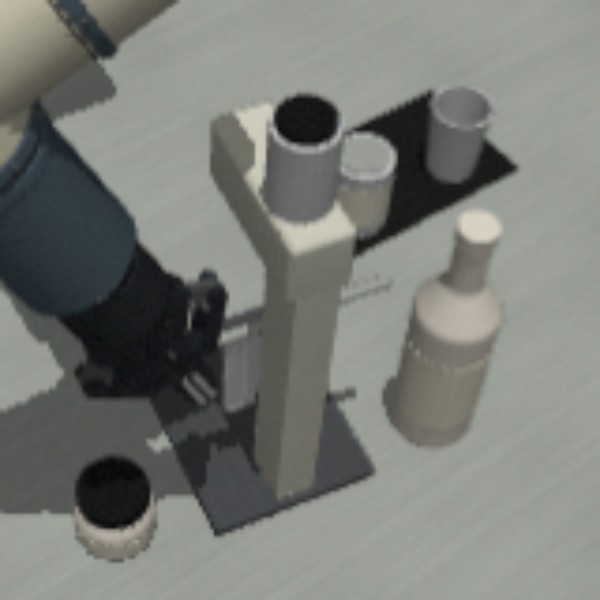

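The closed fingers sit beside the column, behind the bar's free end at (200,330), clear of head and jar. Now pull.

```bash
python3 -m crank '[{"fingers":0,"delta_pos":[-0.0099,-0.0006,-0.0016],"angular":[0,0,0]},{"fingers":0,"delta_pos":[-0.0099,-0.0006,-0.0016],"angular":[0,0,0]},{"fingers":0,"delta_pos":[-0.01,-0.0002,-0.0007],"angular":[0,0,0]},{"fingers":0,"delta_pos":[-0.01,0.0002,0.0002],"angular":[0,0,0]}]'
python3 -m crank '[{"fingers":0,"delta_pos":[-0.0104,0.0007,0.0011],"angular":[0,0,0]},{"fingers":0,"delta_pos":[-0.0105,0.0011,0.002],"angular":[0,0,0]},{"fingers":0,"delta_pos":[-0.0107,0.0015,0.0029],"angular":[0,0,0]}]'
python3 - <<'E'
from h import *
p,r,o=cur()
print('disp frame',R.from_euler('z',-YAW).apply(p-C).round(4), o['contact_force'],R.from_euler('z',-YAW).apply(o['contact_force']).round(2))
E
```

```text
t: 15.95
tcp_pos: [0.6475, -0.0342, 0.1682]
tcp_rot: [-0.209, 0.969, -0.074, 0.11]
contact_force: [9.7, 0.4, -4.1]
gripper_width: 0.0
finger_force: 3.9
t: 16.25
tcp_pos: [0.6181, -0.0283, 0.1563]
tcp_rot: [-0.209, 0.969, -0.074, 0.11]
contact_force: [7.4, 1.9, -3.7]
gripper_width: -0.0002
finger_force: 3.5
disp frame [-0.0059 -0.066   0.1563] [ 7.42956318  1.8543766  -3.74073896] [ 6.97  3.18 -3.74]
```

```bash
python3 -m crank '[{"fingers":0,"delta_pos":[-0.0109,0.0019,0.0038],"angular":[0,0,0]},{"fingers":0,"delta_pos":[-0.011,0.0023,0.0046],"angular":[0,0,0]},{"fingers":0,"delta_pos":[-0.0111,0.0027,0.0055],"angular":[0,0,0]},{"fingers":0,"delta_pos":[-0.0111,0.0027,0.0055],"angular":[0,0,0]},{"fingers":0,"delta_pos":[0,0,0],"angular":[0,0,0]},{"fingers":0,"delta_pos":[0,0,0],"angular":[0,0,0]}]'
python3 - <<'E'
from h import *
p,r,o=cur()
print('disp frame',R.from_euler('z',-YAW).apply(p-C).round(4), R.from_euler('z',-YAW).apply(o['contact_force']).round(2))
s=snap('scene'); cv2.imwrite('pics/sc7.png',cv2.resize(s['image'][120:280,210:370,::-1],(600,600)))
E
```

```text
t: 16.85
tcp_pos: [0.5772, -0.0214, 0.1259]
tcp_rot: [-0.209, 0.969, -0.074, 0.107]
contact_force: [1.4, -0.6, 0.7]
gripper_width: 0.0
finger_force: 0.0
disp frame [-0.0475 -0.0666  0.1259] [ 1.49 -0.37  0.67]
```

View pics/sc7.png

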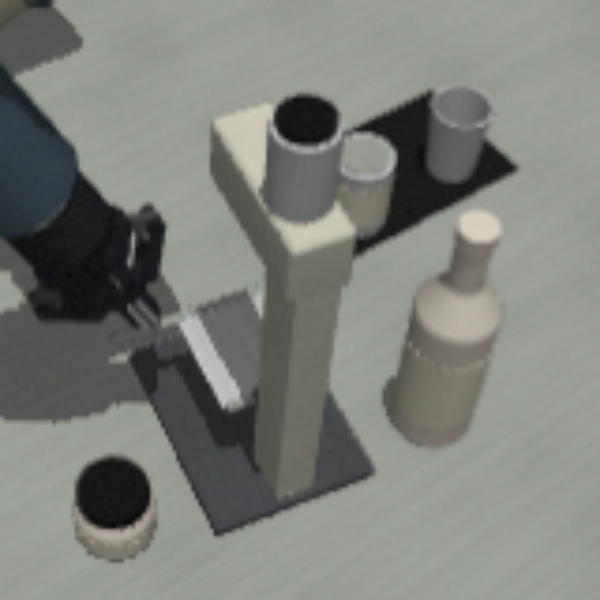

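The step lies folded down: its bar end is at (120,357) and the fingers are clear. That was my tenth picture, so from here I check by numbers only. I retreat and plan the cup grasp.

```bash
python3 -m crank '[{"fingers":0,"delta_pos":[-0.036,-0.011,-0.026],"angular":[0,0,0]},{"fingers":0,"delta_pos":[-0.039,-0.0026,-0.006],"angular":[0,0,0]},{"fingers":0,"delta_pos":[-0.025,-0.0146,-0.03],"angular":[0,0,0]},{"fingers":0.5,"delta_pos":[0.0068,-0.0168,-0.0356],"angular":[0,0,0]},{"fingers":1,"delta_pos":[0.0068,-0.0168,-0.0356],"angular":[0,0,0]},{"fingers":1,"delta_pos":[0,0,0],"angular":[0,0,0]}]'
cat > cup.py <<'E'
from h import *
az,tilt=np.radians(35),32
rot=ori(az,tilt); z=rot.as_matrix()[:,2]
CUP=np.array([.5126,.386,.056]); T=CUP+.022*z
E
python3 - <<'E'
from cup import *
a=snap('scene');b=snap('side')
r=lambda P:R.from_euler('z',-YAW).apply(P-C).round(4)
print('bar end',r(onz(a,[[210+120*.26667,120+357*.26667]],.085)[0]))
# bar/flap check in side view: predicted bar ends
for nm,s in(('scene',a),('side',b)):
    g=cv2.cvtColor(s['image'],cv2.COLOR_RGB2HSV); 
    for c in ([.513,.387,.089],):
        u=proj(s,[c])[0].astype(int); w=s['image'][u[1]-28:u[1]+42,u[0]-28:u[0]+28]
        x0,y0=u-28
        h=cv2.cvtColor(w,cv2.COLOR_RGB2HSV); m=((h[...,2]>70)&(h[...,1]<60)).astype(np.uint8)
        n,l,st_,ce=cv2.connectedComponentsWithStats(m); k=l[28+8,28]; print(nm,u,'pix',w[36,28],'comp',st_[k],'origin',x0,y0,n)
rowsto(T-.1*z,rot,12); st=cur()[0]; print(st, T-.1*z)
E
python3 st.py
```

```text
t: 17.5
tcp_pos: [0.4709, -0.0018, 0.2615]
tcp_rot: [-0.208, 0.969, -0.072, 0.113]
contact_force: [0.4, 0.8, 0.2]
gripper_width: 0.0429
finger_force: 0.0
bar end [-0.0478 -0.0955  0.085 ]
scene [333 147] pix [97 99 97] comp [   0    0   56   70 3100] origin 305 119 3
side [181 151] pix [74 70 59] comp [   0    0   56   70 2558] origin 153 123 8
n 12 d [ 0.0017 -0.0259  0.0199] 0.0326 rv [-0.0105  0.0153 -0.0676] 0.07
[ 0.46877254 -0.00090551  0.25585715] [0.47874141 0.36229196 0.12214775]
[ 0.4688 -0.0009  0.2559] [-0.003 -0.025 -0.095 -0.422 -1.266  1.503] w 0.058217844034908005 az/tilt 58.374851602973386 27.240879019840776 up [ 0.179 -0.421 -0.889] f [ 0.9  0.4 -0.6]
```

```bash
python3 - <<'E'
from h import *
import pickle
a=snap('scene');b=snap('side');pickle.dump((a,b),open('s2.pkl','wb'))
for nm,s in(('scene',a),('side',b)):
    for y in(-90,-75,-60,0):
        xs=np.arange(-100,-30,4); P=[D(x,y,85) for x in xs]; u=proj(s,P)
        g=cv2.cvtColor(s['image'],cv2.COLOR_RGB2GRAY).astype(np.float32)
        v=cv2.remap(g,u[:,0].astype(np.float32).reshape(1,-1),u[:,1].astype(np.float32).reshape(1,-1),cv2.INTER_LINEAR)[0]
        print(nm,y,dict(zip(xs.tolist(),v.astype(int).tolist())))
E
```

```text
scene -90 {-100: 154, -96: 155, -92: 156, -88: 155, -84: 156, -80: 156, -76: 136, -72: 147, -68: 152, -64: 126, -60: 132, -56: 153, -52: 153, -48: 120, -44: 97, -40: 85, -36: 78, -32: 87}
scene -75 {-100: 155, -96: 157, -92: 157, -88: 158, -84: 157, -80: 156, -76: 155, -72: 155, -68: 147, -64: 125, -60: 137, -56: 154, -52: 124, -48: 73, -44: 71, -40: 70, -36: 66, -32: 43}
scene -60 {-100: 156, -96: 157, -92: 158, -88: 157, -84: 157, -80: 157, -76: 148, -72: 152, -68: 153, -64: 130, -60: 129, -56: 141, -52: 115, -48: 78, -44: 72, -40: 71, -36: 68, -32: 55}
scene 0 {-100: 157, -96: 158, -92: 157, -88: 157, -84: 156, -80: 156, -76: 150, -72: 125, -68: 95, -64: 86, -60: 100, -56: 104, -52: 103, -48: 103, -44: 102, -40: 103, -36: 103, -32: 104}
side -90 {-100: 32, -96: 28, -92: 48, -88: 63, -84: 61, -80: 60, -76: 76, -72: 133, -68: 100, -64: 60, -60: 61, -56: 62, -52: 61, -48: 60, -44: 63, -40: 60, -36: 61, -32: 62}
side -75 {-100: 47, -96: 28, -92: 26, -88: 27, -84: 27, -80: 25, -76: 71, -72: 146, -68: 140, -64: 25, -60: 27, -56: 28, -52: 27, -48: 28, -44: 31, -40: 28, -36: 30, -32: 28}
side -60 {-100: 53, -96: 27, -92: 28, -88: 28, -84: 27, -80: 27, -76: 39, -72: 142, -68: 122, -64: 34, -60: 27, -56: 28, -52: 28, -48: 28, -44: 29, -40: 27, -36: 29, -32: 30}
side 0 {-100: 45, -96: 28, -92: 27, -88: 60, -84: 61, -80: 61, -76: 66, -72: 82, -68: 67, -64: 90, -60: 94, -56: 93, -52: 92, -48: 93, -44: 92, -40: 93, -36: 93, -32: 93}
```

The bar profile appears at x_d ≈ -70 in the side view and -63 in the scene view, at bar height. That brackets the expected -65, so the step is fully down. Moving to the cup.

```bash
python3 -m crank '[{"fingers":1,"delta_pos":[0.0017,-0.0259,0.0199],"angular":[-0.0105,0.0153,-0.0676]},{"fingers":1,"delta_pos":[0.0017,-0.0259,0.0199],"angular":[-0.0105,0.0153,-0.0676]},{"fingers":1,"delta_pos":[0.0017,-0.0259,0.0199],"angular":[-0.0105,0.0153,-0.0676]},{"fingers":1,"delta_pos":[0.0017,-0.0259,0.0199],"angular":[-0.0105,0.0153,-0.0676]},{"fingers":1,"delta_pos":[0.0017,-0.0259,0.0199],"angular":[-0.0105,0.0153,-0.0676]},{"fingers":1,"delta_pos":[0.0017,-0.0259,0.0199],"angular":[-0.0105,0.0153,-0.0676]},{"fingers":1,"delta_pos":[0.0017,-0.0259,0.0199],"angular":[-0.0105,0.0153,-0.0676]},{"fingers":1,"delta_pos":[0.0017,-0.0259,0.0199],"angular":[-0.0105,0.0153,-0.0676]},{"fingers":1,"delta_pos":[0.0017,-0.0259,0.0199],"angular":[-0.0105,0.0153,-0.0676]},{"fingers":1,"delta_pos":[0.0017,-0.0259,0.0199],"angular":[-0.0105,0.0153,-0.0676]},{"fingers":1,"delta_pos":[0.0017,-0.0259,0.0199],"angular":[-0.0105,0.0153,-0.0676]},{"fingers":1,"delta_pos":[0.0017,-0.0259,0.0199],"angular":[-0.0105,0.0153,-0.0676]}]'
python3 -m crank '[{"fingers":1,"delta_pos":[0,0,0],"angular":[0,0,0]}]'
python3 - <<'E'
from cup import *
plan(T-.1*z,rot); plan(T,rot); print(np.round(cur()[2]['qpos'],3))
import pickle
pickle.dump((snap('scene'),snap('wrist')),open('s3.pkl','wb'))
E
```

```text
t: 18.9
tcp_pos: [0.492, 0.3632, 0.13]
tcp_rot: [-0.084, 0.918, 0.287, 0.26]
contact_force: [2.4, -0.7, 2.0]
gripper_width: 0.0852
finger_force: 0.0
t: 19.0
tcp_pos: [0.4915, 0.3617, 0.1275]
tcp_rot: [-0.081, 0.918, 0.289, 0.258]
contact_force: [0.4, -2.1, -0.1]
gripper_width: 0.0853
finger_force: 0.0
rotvec [ 0.0006  0.0106 -0.0019] n 1.0 shift [-0.0114 -0.0078 -0.0008]
rotvec [ 0.0006  0.0106 -0.0019] n 1.0 shift [-0.0114 -0.0078  0.0992]
[ 0.942  0.118 -0.7    0.647 -0.286  0.656]
```

```bash
python3 -m crank '[{"fingers":1,"delta_pos":[-0.0114,-0.0078,-0.0008],"angular":[0,0.0106,-0.002]},{"fingers":1,"delta_pos":[0,0,0],"angular":[0,0,0]},{"fingers":1,"delta_pos":[0,0,0.02],"angular":[0,0,0]},{"fingers":1,"delta_pos":[0,0,0.02],"angular":[0,0,0]},{"fingers":1,"delta_pos":[0,0,0],"angular":[0,0,0]}]'
python3 - <<'E'
from cup import *
plan(T,rot); print(np.round(cur()[2]['qpos'],3))
E
```

```text
t: 19.6
tcp_pos: [0.5004, 0.3697, 0.1085]
tcp_rot: [-0.082, 0.917, 0.284, 0.269]
contact_force: [0.3, -0.8, -0.1]
gripper_width: 0.0855
finger_force: 0.0
rotvec [ 0.0085 -0.0122 -0.0083] n 1.0 shift [-0.0114 -0.0064  0.0767]
[ 0.768  0.15  -0.826  1.255 -0.098  0.176]
```

The wrist is singular again here. A lean across the arm plane (az -25°) avoids it, and leans away from the small tin.

```bash
python3 -m crank '[{"fingers":1,"delta_pos":[0,0,-0.03],"angular":[0,0,0]},{"fingers":1,"delta_pos":[0,0,-0.04],"angular":[0,0,0]},{"fingers":1,"delta_pos":[0,0,-0.04],"angular":[0,0,0]},{"fingers":1,"delta_pos":[0,0,0],"angular":[0,0,0]}]'
sed -i 's/np.radians(35),32/np.radians(-25),32/' cup.py
python3 - <<'E'
from cup import *
print(T-.1*z,cur()[0]); rowsto(T-.11*z,rot,9); print(np.round(cur()[2]['qpos'],3))
E
```

```text
t: 20.0
tcp_pos: [0.4719, 0.3473, 0.1898]
tcp_rot: [-0.082, 0.914, 0.279, 0.283]
contact_force: [0.0, 0.5, 0.5]
gripper_width: 0.0854
finger_force: 0.0
[0.47513894 0.40346838 0.12214775] [0.47194486 0.34725948 0.18981251]
n 9 d [-0.0036 -0.0068  0.0055] 0.0094 rv [-0.0617 -0.0045  0.096 ] 0.114
[ 1.    -0.016 -0.687  0.614 -0.411  0.657]
```

```bash
python3 -m crank '[{"fingers":1,"delta_pos":[-0.0036,-0.0068,0.0055],"angular":[-0.0617,-0.0045,0.096]},{"fingers":1,"delta_pos":[-0.0036,-0.0068,0.0055],"angular":[-0.0617,-0.0045,0.096]},{"fingers":1,"delta_pos":[-0.0036,-0.0068,0.0055],"angular":[-0.0617,-0.0045,0.096]},{"fingers":1,"delta_pos":[-0.0036,-0.0068,0.0055],"angular":[-0.0617,-0.0045,0.096]},{"fingers":1,"delta_pos":[-0.0036,-0.0068,0.0055],"angular":[-0.0617,-0.0045,0.096]},{"fingers":1,"delta_pos":[-0.0036,-0.0068,0.0055],"angular":[-0.0617,-0.0045,0.096]},{"fingers":1,"delta_pos":[-0.0036,-0.0068,0.0055],"angular":[-0.0617,-0.0045,0.096]},{"fingers":1,"delta_pos":[-0.0036,-0.0068,0.0055],"angular":[-0.0617,-0.0045,0.096]},{"fingers":1,"delta_pos":[-0.0036,-0.0068,0.0055],"angular":[-0.0617,-0.0045,0.096]},{"fingers":1,"delta_pos":[0,0,0],"angular":[0,0,0]}]'
python3 - <<'E'
from cup import *
plan(T-.1*z,rot); print(np.round(cur()[2]['qpos'],3))
E
```

```text
t: 21.0
tcp_pos: [0.464, 0.403, 0.1239]
tcp_rot: [0.063, 0.941, -0.195, 0.268]
contact_force: [-0.8, -0.2, -0.9]
gripper_width: 0.0855
finger_force: 0.0
rotvec [-0.0012  0.0011  0.0272] n 1.0 shift [ 0.0074 -0.0052  0.0068]
[ 1.246  0.376 -0.369  0.67  -1.009 -0.504]
```

```bash
python3 -m crank '[{"fingers":1,"delta_pos":[0.0074,-0.0052,0.0068],"angular":[0,0,0.027]},{"fingers":1,"delta_pos":[0,0,0],"angular":[0,0,0]},{"fingers":1,"delta_pos":[0,0,0.025],"angular":[0,0,0]},{"fingers":1,"delta_pos":[0,0,0.025],"angular":[0,0,0]},{"fingers":1,"delta_pos":[0,0,0.025],"angular":[0,0,0]},{"fingers":1,"delta_pos":[0,0,0.025],"angular":[0,0,0]},{"fingers":1,"delta_pos":[0,0,0],"angular":[0,0,0]}]'
python3 - <<'E'
from cup import *
plan(T,rot); o=cur()[2]; print(np.round(o['qpos'],3),o['contact_force'],o['finger_force'])
E
```

```text
t: 21.7
tcp_pos: [0.5247, 0.3763, 0.0372]
tcp_rot: [0.061, 0.938, -0.208, 0.27]
contact_force: [-0.8, -1.2, 0.1]
gripper_width: 0.0855
finger_force: 0.0
rotvec [ 0.0012 -0.0021  0.0009] n 1.0 shift [-0.0028 -0.0037 -0.0019]
[ 1.095  0.489 -0.479  0.853 -0.783 -0.635] [-0.84875201 -1.15671893  0.11917686] 0.0
```

```bash
python3 -m crank '[{"fingers":1,"delta_pos":[-0.0028,-0.0037,-0.0019],"angular":[0,0,0]},{"fingers":0,"delta_pos":[0,0,0],"angular":[0,0,0]},{"fingers":0,"delta_pos":[0,0,0],"angular":[0,0,0]},{"fingers":0,"delta_pos":[0,0,0],"angular":[0,0,0]},{"fingers":0,"delta_pos":[0,0,0],"angular":[0,0,0]},{"fingers":0,"delta_pos":[0,0,0],"angular":[0,0,0]},{"fingers":0,"delta_pos":[0,0,0],"angular":[0,0,0]},{"fingers":0,"delta_pos":[0,0,0],"angular":[0,0,0]}]' 30
python3 st.py
```

```text
t: 22.5
tcp_pos: [0.5237, 0.3861, 0.0418]
tcp_rot: [0.056, 0.938, -0.207, 0.272]
contact_force: [-3.0, -0.7, 7.0]
gripper_width: 0.0581
finger_force: 27.9
[0.5237 0.3861 0.0418] [ 1.107  0.49  -0.463  0.847 -0.792 -0.634] w 0.05808525105752362 az/tilt -24.153752105961075 32.26981854787408 up [ 0.534 -0.007 -0.846] f [-3.  -0.7  7. ]
```

```bash
python3 -m crank '[{"fingers":0,"delta_pos":[0.008,0,-0.0127],"angular":[0,0,0]},{"fingers":0,"delta_pos":[0.0187,0,-0.0296],"angular":[0,0,0]},{"fingers":0,"delta_pos":[0.0187,0,-0.0296],"angular":[0,0,0]},{"fingers":0,"delta_pos":[0.0187,0,-0.0296],"angular":[0,0,0]},{"fingers":0,"delta_pos":[0,0,0],"angular":[0,0,0]}]'
python3 st.py
python3 - <<'E'
from h import *
import pickle
p,r,o=cur(); z=r.as_matrix()[:,2]
# cup in gripper: measure cup in pictures now by difference to the mat-empty background later
pickle.dump((snap('scene'),snap('side')),open('s4.pkl','wb'))
rot=R.from_euler('z',34,degrees=True)*r; z=rot.as_matrix()[:,2]
T=D(-170,0,0)+[0,0,.1378+.02]+.012*np.array([z[0],z[1],0]); print(T); 
for n in(10,12): rowsto(T,rot,n)
E
```

```text
t: 23.0
tcp_pos: [0.5244, 0.3876, 0.166]
tcp_rot: [0.053, 0.938, -0.208, 0.273]
contact_force: [0.6, 0.7, -0.3]
gripper_width: 0.0583
finger_force: 30.2
[0.5244 0.3876 0.166 ] [ 1.139  0.369 -0.269  0.672 -1.031 -0.387] w 0.05825591176603221 az/tilt -23.386811565238347 32.272648761544055 up [ 0.534 -0.015 -0.846] f [ 0.6  0.7 -0.3]
[0.47514444 0.06766014 0.1578    ]
n 10 d [-0.0012  0.0325 -0.0008] 0.0326 rv [ 0.0324 -0.0005 -0.0499] 0.06
n 12 d [-0.0009  0.0271 -0.0006] 0.0271 rv [ 0.027  -0.0004 -0.0416] 0.05
```

```bash
python3 -m crank '[{"fingers":0,"delta_pos":[-0.0009,0.0271,-0.0006],"angular":[0.027,0,-0.0416]},{"fingers":0,"delta_pos":[-0.0009,0.0271,-0.0006],"angular":[0.027,0,-0.0416]},{"fingers":0,"delta_pos":[-0.0009,0.0271,-0.0006],"angular":[0.027,0,-0.0416]},{"fingers":0,"delta_pos":[-0.0009,0.0271,-0.0006],"angular":[0.027,0,-0.0416]},{"fingers":0,"delta_pos":[-0.0009,0.0271,-0.0006],"angular":[0.027,0,-0.0416]},{"fingers":0,"delta_pos":[-0.0009,0.0271,-0.0006],"angular":[0.027,0,-0.0416]},{"fingers":0,"delta_pos":[-0.0009,0.0271,-0.0006],"angular":[0.027,0,-0.0416]},{"fingers":0,"delta_pos":[-0.0009,0.0271,-0.0006],"angular":[0.027,0,-0.0416]},{"fingers":0,"delta_pos":[-0.0009,0.0271,-0.0006],"angular":[0.027,0,-0.0416]},{"fingers":0,"delta_pos":[-0.0009,0.0271,-0.0006],"angular":[0.027,0,-0.0416]},{"fingers":0,"delta_pos":[-0.0009,0.0271,-0.0006],"angular":[0.027,0,-0.0416]},{"fingers":0,"delta_pos":[-0.0009,0.0271,-0.0006],"angular":[0.027,0,-0.0416]}]'
python3 -m crank '[{"fingers":0,"delta_pos":[0,0,0],"angular":[0,0,0]}]'
python3 st.py
python3 - <<'E'
from h import *
import pickle
a,b=snap('scene'),snap('side'); pickle.dump((a,b),open('s5.pkl','wb'))
p,r,o=cur(); z=r.as_matrix()[:,2]
ax=p-.012*np.array([z[0],z[1],0]); foot=p[2]-.0378
old=pickle.load(open('s0.pkl','rb')) ; old2=pickle.load(open('s2.pkl','rb'))
for nm,s in(('side',b),('scene',a)):
    u=proj(s,[ax*[1,1,0]+[0,0,foot+.085],ax*[1,1,0]+[0,0,foot]]); print(nm,u.round(1))
    y0=int(u[0,1])-20;x0=int(u[0,0])-24
    g=cv2.cvtColor(s['image'],cv2.COLOR_RGB2GRAY)[y0:y0+64:3,x0:x0+48:2]
    print(x0,y0); print('\n'.join(' '.join(f'{v:3d}' for v in row) for row in g))
E
```

```text
t: 24.3
tcp_pos: [0.4578, 0.0695, 0.1558]
tcp_rot: [-0.027, 0.957, 0.076, 0.277]
contact_force: [1.2, -0.4, -0.8]
gripper_width: 0.058
finger_force: 30.3
t: 24.4
tcp_pos: [0.458, 0.0683, 0.1558]
tcp_rot: [-0.027, 0.958, 0.074, 0.277]
contact_force: [-0.9, 0.1, -1.0]
gripper_width: 0.0583
finger_force: 30.3
[0.458  0.0683 0.1558] [ 0.62  -0.242 -0.944  0.603 -0.419  0.605] w 0.05828494727265427 az/tilt 9.958930325684959 32.28355258564983 up [ 0.534 -0.01  -0.845] f [-0.9  0.1 -1. ]
side [[202.3 191.3]
 [205.1 209.2]]
178 171
 43  43  15  13 181 150 153 149 150 148 151 137 154 157 156 156 159 153 154 155 155 155 154 153
 44  42  37  11 188 145 154 154 154 150 150 189  71 158 155 158 156 158 155 152 156 150 154 150
 42  45  47  21  10  92 199 198 203 200  91  84  84 154 153 155 157 154 156 152 152 152 152 152
 41  41  41  18  18  18  12  94  95  96  99  98  93  64 158 155 152 154 153 155 154 150 151 153
 37  38  26  14  22  21  17  72 114 109 103 106  92  48  61 155 153 152 154 154 152 152 150 154
 35  37  19  19  16  18  15  48 116 139 172 170 179 175  51  61 153 152 150 151 152 149 15
[... 2998 characters left out ...]
 156 156 158 156 138  82  84
 88  84  85  89  86  86  85  84  87  87  87  87 161 129  88  87 158 157 157 157 157 157 102  84
 87  87  84  85  84  88  87  88  87  88  87  86  86  87  88  87 158 159 158 159 157 154 155 101
153 127  88  85  86  85  87  87  85  87  87  86  87  88  88  87 159 158 157 154 155 153 153 151
154 156  85  83  86  86  85  84  86  85  85  86  86  86  87  86 128 154 154 155 154 154 154 154
 83  83  84 153 155  85  84  84  85  86  86  86  86  85  86 155 155 157 155 153 156 156 153 152
152  83  84  84  81  85  83  86  88  87  85  86  86  84  86 156 155 156 157 157 155 155 156 156
151 148 151 123  83  85 155  86  85  84 125 127 127 127 155 158 156 159 159 157 159 157 156 155
```

Cup held upright. Lower slightly, then move in under the head.

```bash
cat > pl.py <<'E'
from h import *
import sys
# shift in tool axes so that cup axis (k behind TCP) is at dispenser x,y and foot at height h (mm)
x,y,h,k=[float(a) for a in sys.argv[1:5]]
p,r,o=cur(); z=r.as_matrix()[:,2]; f=np.array([z[0],z[1],0]); f/=np.linalg.norm(f)
ax=p-f*k/1000; print('cup disp',(R.from_euler('z',-YAW).apply(ax-C)*1000).round(1)[:2],'foot',round((p[2]-.0378)*1000,1))
t=D(x,y,0)+f*k/1000; t[2]=.0378+h/1000
print('shift',r.inv().apply(t-p).round(4), 'q',np.round(o['qpos'],3),'f',np.round(o['contact_force'],1))
E
python3 pl.py -60 0 101 16;python3 pl.py -20 0 101 16
```

```text
cup disp [-195.5   -3.3] foot 119.0
shift [0.0994 0.0423 0.0838] q [ 0.624 -0.241 -0.942  0.609 -0.419  0.595] f [-0.1  0.4 -0.6]
cup disp [-195.5   -3.3] foot 119.0
shift [0.1313 0.0557 0.1038] q [ 0.624 -0.241 -0.942  0.609 -0.419  0.595] f [-0.1  0.4 -0.6]
```

```bash
python3 -m crank '[{"fingers":0,"delta_pos":[0.0166,0.007,0.014],"angular":[0,0,0]},{"fingers":0,"delta_pos":[0.0166,0.007,0.014],"angular":[0,0,0]},{"fingers":0,"delta_pos":[0.0166,0.007,0.014],"angular":[0,0,0]},{"fingers":0,"delta_pos":[0.0166,0.007,0.014],"angular":[0,0,0]},{"fingers":0,"delta_pos":[0.0166,0.007,0.014],"angular":[0,0,0]},{"fingers":0,"delta_pos":[0.0166,0.007,0.014],"angular":[0,0,0]},{"fingers":0,"delta_pos":[0,0,0],"angular":[0,0,0]}]'
python3 pl.py -20 0 99 16
```

```text
t: 25.2
tcp_pos: [0.5954, 0.0518, 0.1384]
tcp_rot: [-0.027, 0.958, 0.075, 0.277]
contact_force: [0.1, 0.7, -0.9]
gripper_width: 0.0583
finger_force: 30.3
cup disp [-57.9   3. ] foot 100.6
shift [0.0285 0.0156 0.0198] q [ 0.402  0.078 -0.654  0.404 -0.309  0.972] f [ 0.1  0.7 -0.9]
```

```bash
python3 -m crank '[{"fingers":0,"delta_pos":[0.0095,0.0052,0.0066],"angular":[0,0,0]},{"fingers":0,"delta_pos":[0.0095,0.0052,0.0066],"angular":[0,0,0]},{"fingers":0,"delta_pos":[0.0095,0.0052,0.0066],"angular":[0,0,0]},{"fingers":0,"delta_pos":[0,0,0],"angular":[0,0,0]}]'
python3 pl.py -20 0 90 16
python3 - <<'E'
from h import *
import pickle
a,b=snap('scene'),snap('side'); pickle.dump((a,b),open('s6.pkl','wb'))
# where are flap, nozzle, cup: print local pictures
p,r,o=cur()
for nm,s in(('side',b),('scene',a)):
    u=proj(s,[D(-20,0,88),D(-20,0,173),D(-20,0,258),D(-20,-42,88),D(-61,-42,88),D(-65,-100,85)]); print(nm,u.round(1).tolist())
    x0,y0=int(u[0,0])-34,int(u[0,1])-40
    h=cv2.cvtColor(s['image'],cv2.COLOR_RGB2GRAY)
    print(x0,y0); print('\n'.join(f'{y0+3*i:3d}: '+' '.join(f'{v:3d}' for v in row) for i,row in enumerate(h[y0:y0+72:3,x0:x0+64:2])))
E
```

```text
t: 25.6
tcp_pos: [0.6308, 0.0418, 0.1375]
tcp_rot: [-0.028, 0.957, 0.075, 0.277]
contact_force: [0.1, -0.5, -1.8]
gripper_width: 0.0582
finger_force: 30.3
cup disp [-21.2  -0.4] foot 99.7
shift [-0.0041  0.0001  0.0089] q [ 0.359  0.147 -0.542  0.298 -0.338  1.114] f [ 0.1 -0.5 -1.8]
side [[254.3, 200.3], [254.2, 182.9], [254.2, 163.5], [259.2, 209.5], [247.3, 213.3], [252.9, 227.8]]
220 160
160:  70  35  40  33  39  39  41  43  43  43  45  42 165 161  76  91  96  92  96  85 107 105 102 103 100 102  76  74 100  96  95  98
163:  29  40  31  30  35  36  38  39  42  44  44  44  35 164 162   9   0   7 109 105 109 103 104 103 101 120  77  77  96  98  98  97
166:  33  31  30  34  34  37  38  40  38  39  40  42  45  15  69 103 100 106 107 108 107 107 107 109 101  93  75  79  99  98  99  98
169:  30  31  27  31  29  31  33  36  35  37  39  41  41  19  18  46  97 105 107 110 109 105 107 109 100  99  79  86  97  95  96  95
172:  27  30  28  29  31  31  30  31  33  36  35  38  20  14  20  14 100 103 108 108 108 106 108 107 101  98  75  89 100  98  97  97
175:  27  30  28  28  30  29  27  29  29
[... 5089 characters left out ...]
 86 108 110 109 110 109 101 158 160
227: 154 157 155 156 153 127  56  37  35  40  40  40  37  38  40 207 158 156  91  69  83  87  87  89 110 110 109 109 109  71 101 161
230: 157 156 154 155 154 154 124  71  73  60  73  72  57  39  40  37  47  37  41  40  85  87  86  91 111 108 109 109 108  71  75  97
233: 156 158 156 156 158 160 155  49  72  73  71  73  73  37  39  42  41  39  40  41  83  85  86  95 111 109 107 106  98  72  72  73
236: 159 160 159 157 154 156 156 157  60  71  70  70  72  72  38  37  39  38  37  43  84  83  87 105 110 110 109 109  78  72  73  73
239: 159 158 154 155 157 158 160 157 158  71  72  71  73  72  71  60  63  72  38  53  84  86  85 108 108 108 108 107  73  73  72  71
```

Numerically, the rim and foot edges in both views match the predicted axis once each camera's dispenser bias is allowed for. The cup is centred within about 3 mm. Lower it.

```bash
python3 -m crank '[{"fingers":0,"delta_pos":[-0.0012,0,0.0027],"angular":[0,0,0]},{"fingers":0,"delta_pos":[-0.0012,0,0.0027],"angular":[0,0,0]},{"fingers":0,"delta_pos":[-0.0012,0,0.0027],"angular":[0,0,0]},{"fingers":0,"delta_pos":[0,0,0],"angular":[0,0,0]}]'; python3 -m crank '[{"fingers":0,"delta_pos":[-0.0008,0,0.0013],"angular":[0,0,0]},{"fingers":0,"delta_pos":[0,0,0],"angular":[0,0,0]}]'
python3 pl.py -20 0 88 16
```

```text
t: 26.1
tcp_pos: [0.631, 0.0411, 0.1288]
tcp_rot: [-0.027, 0.957, 0.075, 0.278]
contact_force: [-0.7, 0.4, -1.2]
gripper_width: 0.0581
finger_force: 30.3
t: 26.3
tcp_pos: [0.6315, 0.0412, 0.1279]
tcp_rot: [-0.028, 0.957, 0.075, 0.278]
contact_force: [-0.0, 0.0, -1.4]
gripper_width: 0.0585
finger_force: 30.3
cup disp [-20.4  -0.8] foot 90.1
shift [-0.0005 -0.0006  0.0021] q [ 0.355  0.159 -0.566  0.325 -0.301  1.088] f [-0.   0.  -1.4]
```

```bash
for i in 1 ; do python3 -m crank '[{"fingers":0,"delta_pos":[-0.0008,0,0.0013],"angular":[0,0,0]},{"fingers":0,"delta_pos":[0,0,0],"angular":[0,0,0]}]'; done; python3 -m crank '[{"fingers":0,"delta_pos":[-0.0008,0,0.0013],"angular":[0,0,0]},{"fingers":0,"delta_pos":[0,0,0],"angular":[0,0,0]}]'
```

```text
t: 26.5
tcp_pos: [0.6316, 0.0412, 0.1263]
tcp_rot: [-0.028, 0.957, 0.075, 0.278]
contact_force: [0.5, -0.8, -0.7]
gripper_width: 0.0583
finger_force: 30.3
t: 26.7
tcp_pos: [0.6323, 0.0415, 0.1258]
tcp_rot: [-0.028, 0.957, 0.075, 0.279]
contact_force: [-0.2, -0.3, 1.5]
gripper_width: 0.0581
finger_force: 30.1
```

```bash
python3 -m crank '[{"fingers":0,"delta_pos":[-0.0008,0,0.0013],"angular":[0,0,0]},{"fingers":0,"delta_pos":[0,0,0],"angular":[0,0,0]}]'; python3 pl.py -20 0 88 16
```

```text
t: 26.9
tcp_pos: [0.6331, 0.0416, 0.1258]
tcp_rot: [-0.028, 0.957, 0.075, 0.28]
contact_force: [-3.4, -2.7, 7.3]
gripper_width: 0.0578
finger_force: 29.8
cup disp [-18.9  -0.1] foot 88.0
shift [-0.0008 -0.0005 -0.0006] q [ 0.352  0.163 -0.575  0.342 -0.284  1.073] f [-3.4 -2.7  7.3]
```

```bash
python3 -m crank '[{"fingers":0,"delta_pos":[0.0008,0,-0.0013],"angular":[0,0,0]},{"fingers":0.8,"delta_pos":[0,0,0],"angular":[0,0,0]},{"fingers":1,"delta_pos":[0,0,0],"angular":[0,0,0]},{"fingers":1,"delta_pos":[0,0,0],"angular":[0,0,0]},{"fingers":1,"delta_pos":[0,0,0],"angular":[0,0,0]},{"fingers":1,"delta_pos":[0,0,-0.01],"angular":[0,0,0]},{"fingers":1,"delta_pos":[0,0,-0.02],"angular":[0,0,0]},{"fingers":1,"delta_pos":[-0.002,0,-0.03],"angular":[0,0,0]},{"fingers":1,"delta_pos":[-0.01,0,-0.03],"angular":[0,0,0]},{"fingers":1,"delta_pos":[-0.02,0,-0.03],"angular":[0,0,0]},{"fingers":1,"delta_pos":[-0.03,0,-0.03],"angular":[0,0,0]},{"fingers":1,"delta_pos":[-0.03,0,-0.03],"angular":[0,0,0]}]'
python3 -m crank '[{"fingers":1,"delta_pos":[-0.03,0,-0.03],"angular":[0,0,0]},{"fingers":1,"delta_pos":[-0.03,0,-0.03],"angular":[0,0,0]},{"fingers":1,"delta_pos":[-0.03,0,-0.03],"angular":[0,0,0]},{"fingers":1,"delta_pos":[0,0,0],"angular":[0,0,0]}]'
python3 - <<'E'
from h import *
a,b=snap('scene'),snap('side')
for nm,s in(('side',b),('scene',a)):
    u=proj(s,[D(-20,0,88),D(-20,0,173),D(-20,0,258)]); print(nm,u.round(1).tolist())
    x0,y0=int(u[1,0])-20,int(u[1,1])-22
    h=cv2.cvtColor(s['image'],cv2.COLOR_RGB2GRAY)
    print(x0,y0); print('\n'.join(f'{y0+2*i:3d}: '+' '.join(f'{v:3d}' for v in row) for i,row in enumerate(h[y0:y0+50:2,x0:x0+42:2])))
E
```

```text
t: 28.1
tcp_pos: [0.4583, 0.012, 0.2283]
tcp_rot: [-0.028, 0.957, 0.075, 0.278]
contact_force: [0.5, 0.6, 1.2]
gripper_width: 0.0856
finger_force: 0.0
t: 28.5
tcp_pos: [0.3418, -0.0026, 0.2568]
tcp_rot: [-0.034, 0.956, 0.08, 0.282]
contact_force: [1.5, 1.0, -0.0]
gripper_width: 0.0854
finger_force: 0.0
side [[254.3, 200.3], [254.2, 182.9], [254.2, 163.5]]
234 160
160: 155 154 157 158 159 158 159  75  93  97  91  96  84 107 105 101 102  97 101  76  75
162: 153 156 157 158 159 158 156 162  29  10   0 101 102 104 107 102 102  93 122  77  74
164: 154 154 155 156 159 157 158 159  58  13  54 107 107 139 105 106 109 100  99  78  76
166: 152 152 152 154 157 157 156 158  99  98 103 106 109 110 107 107 106 100  93  76  80
168: 154 152 153 153 151 154 158 156  98  97 103 105 108 108 107 106 105 101  91  76  81
170: 157 153 150 151 150 153 153 157  97  98 102 105 109 108 105 106 104  97  99  76  90
172: 153 155 152 149 150 146 153 153  99  96 101 106 106 108 106 106 105  95  99  75  90
174: 153 153 150 149 146 147 150 155  98  96 103 106 108 110 104 109 105 100  99  75  97
176: 145 151 153 146 1
[... 3078 characters left out ...]
6 139 187 182 186  78  85  91  93  94  96  94  90  82  86  85  84 109 108 109
208: 134 155 129 194 186 102  84  86  92  92  93  94  93  77  84  85  86  86 109 108 109
210: 120  92  70 103 189 102  88  87  89  93  94  95  92  86  83  84  86  88 108 108 108
212:  72  69  70  72 192 103  88  85  91  94  95  93  92  82  85  84  85  91 109 108 110
214:  72  72  55  58  94 188 149  85  91  93  94  94  91  85  84  86  85  98 110 107 108
216:  38  37  37  40  39 200 155  90  89  92  93  94  90  87  84  83  84 102 109 107 108
218:  58  70  39  36  39  74 189 185 152  98  95  95 108  89  84  85  86 106 108 108 106
220:  70  72  70  41  38  40 200 190 185 157 105 102 103  89  85  84  86 107 108 108 107
```

```bash
python3 - <<'E'
from h import *
s=snap('side'); g=cv2.cvtColor(s['image'],cv2.COLOR_RGB2GRAY)
print('nozzle');
for y in (159,160,161,162,163,164,165): print(y,g[y,244:264].tolist())
print('cup from 240')
for y in (180,182,184,186,194,196,198,200): print(y,g[y,240:270].tolist())
u=proj(s,[D(-20,0,258),D(-20,-8,258),D(-28,0,258),D(-12,0,258),D(-20,8,258),D(-20,0,173)]);print(u.round(2))
E
```

```text
nozzle
159 [156, 156, 160, 121, 74, 93, 94, 96, 94, 95, 93, 93, 95, 94, 94, 98, 92, 87, 82, 89]
160 [159, 158, 159, 162, 76, 92, 93, 95, 97, 96, 92, 99, 95, 82, 84, 77, 103, 105, 104, 103]
161 [160, 159, 160, 161, 118, 97, 91, 93, 100, 89, 29, 77, 102, 102, 102, 103, 102, 104, 101, 99]
162 [158, 159, 158, 158, 165, 145, 27, 25, 8, 0, 0, 70, 102, 101, 103, 102, 102, 105, 101, 102]
163 [159, 159, 158, 157, 160, 170, 9, 0, 1, 1, 5, 75, 107, 104, 103, 102, 105, 102, 103, 106]
164 [159, 159, 159, 156, 159, 166, 57, 16, 13, 18, 54, 110, 107, 105, 108, 108, 141, 105, 106, 107]
165 [160, 157, 158, 158, 160, 163, 103, 95, 74, 106, 106, 106, 106, 106, 107, 107, 108, 104, 107, 106]
cup from 240
180 [150, 149, 153, 149, 151, 156, 86, 81, 82, 86, 92, 96, 96, 97, 96, 98, 97, 93, 94, 91, 86, 84, 83, 101, 107, 105, 91, 98, 90, 121]
182 [152, 151, 152, 154, 158, 108, 73, 79, 82, 86, 92, 93, 96, 97, 97, 97, 96, 95, 92, 91, 87, 85, 77, 82, 102, 101, 92, 97, 83, 141]
184 [150, 150, 154, 154, 158, 108, 45, 77, 84, 87, 93, 91, 94, 95, 95, 97, 96, 93, 93, 89, 86, 83, 76, 68, 98, 100, 93, 88, 164, 140]
186 [155, 155, 152, 154, 160, 107, 96, 74, 83, 85, 91, 91, 94, 95, 97, 94, 96, 92, 92, 88, 84, 76, 77, 210, 78, 132, 161, 159, 157, 137]
194 [189, 188, 188, 190, 192, 197, 124, 70, 80, 81, 84, 89, 89, 90, 91, 92, 91, 91, 90, 84, 82, 82, 75, 90, 100, 101, 89, 50, 23, 27]
196 [186, 186, 187, 82, 83, 85, 78, 69, 79, 82, 85, 90, 90, 91, 91, 92, 92, 89, 86, 88, 83, 78, 73, 95, 96, 93, 97, 98, 79, 19]
198 [90, 91, 89, 90, 94, 94, 94, 70, 78, 81, 84, 88, 90, 89, 92, 90, 92, 88, 87, 85, 81, 76, 72, 98, 97, 99, 96, 99, 108, 79]
200 [92, 94, 95, 96, 98, 99, 99, 80, 75, 82, 83, 87, 88, 90, 91, 88, 88, 88, 87, 83, 83, 75, 81, 95, 97, 95, 97, 94, 112, 111]
[[254.18 163.47]
 [255.19 165.22]
 [251.68 164.18]
 [256.67 162.76]
 [253.18 161.73]
 [254.24 182.86]]
```

The side view puts the cup about 2 px (around 5 mm) behind the nozzle's column: 254.3 against 252.2. The scene view agrees in sign. There is ample time, so I'll regrasp and shift it about 4.5 mm forward and 2 mm left.

```bash
cat > rg.py <<'E'
from h import *
rot=R.from_quat([.957,.075,.279,-.028]); z=rot.as_matrix()[:,2]; T=np.array([.6325,.0415,.127])
E
python3 - <<'E'
from rg import *
print(z,T-.1*z,cur()[0]); rowsto(T-.1*z,rot,6)
E
```

```text
[ 0.52975355  0.09543255 -0.84276557] [0.57952464 0.03195674 0.21127656] [ 0.34406726 -0.00393495  0.25405398]
n 6 d [0.0297 0.0005 0.0273] 0.0403 rv [-0.0004  0.0004  0.0005] 0.001
```

```bash
python3 -m crank '[{"fingers":1,"delta_pos":[0.0297,0.0005,0.0273],"angular":[0,0,0]},{"fingers":1,"delta_pos":[0.0297,0.0005,0.0273],"angular":[0,0,0]},{"fingers":1,"delta_pos":[0.0297,0.0005,0.0273],"angular":[0,0,0]},{"fingers":1,"delta_pos":[0.0297,0.0005,0.0273],"angular":[0,0,0]},{"fingers":1,"delta_pos":[0.0297,0.0005,0.0273],"angular":[0,0,0]},{"fingers":1,"delta_pos":[0.025,0.0005,0.02],"angular":[0,0,0]},{"fingers":1,"delta_pos":[0,0,0],"angular":[0,0,0]}]'
python3 - <<'E'
from rg import *
plan(T-.06*z,rot); plan(T,rot); print(np.round(cur()[2]['qpos'],3))
E
```

```text
t: 29.35
tcp_pos: [0.5726, 0.0273, 0.2098]
tcp_rot: [-0.025, 0.959, 0.074, 0.273]
contact_force: [-1.1, 0.1, -0.1]
gripper_width: 0.0858
finger_force: 0.0
rotvec [ 0.0053  0.0124 -0.0017] n 1.0 shift [ 0.0072 -0.0035  0.0429]
rotvec [ 0.0053  0.0124 -0.0017] n 1.0 shift [ 0.0072 -0.0035  0.1029]
[ 0.391 -0.037 -0.505  0.218 -0.568  1.181]
```

```bash
python3 -m crank '[{"fingers":1,"delta_pos":[0.0072,-0.0035,0],"angular":[0.005,0.012,0]},{"fingers":1,"delta_pos":[0,0,0.022],"angular":[0,0,0]},{"fingers":1,"delta_pos":[0,0,0.022],"angular":[0,0,0]},{"fingers":1,"delta_pos":[0,0,0.022],"angular":[0,0,0]},{"fingers":1,"delta_pos":[0,0,0],"angular":[0,0,0]}]'
python3 - <<'E'
from rg import *
plan(T,rot); o=cur()[2]; print(np.round(o['qpos'],3),np.round(o['contact_force'],1),o['finger_force'])
E
```

```text
t: 29.85
tcp_pos: [0.6089, 0.0395, 0.1594]
tcp_rot: [-0.029, 0.957, 0.076, 0.28]
contact_force: [-1.0, -0.8, -0.6]
gripper_width: 0.0853
finger_force: 0.0
rotvec [-0.0028 -0.0016  0.0009] n 1.0 shift [0.0025 0.0022 0.04  ]
[ 0.374  0.079 -0.552  0.272 -0.391  1.132] [-1.  -0.8 -0.6] 0.0
```

```bash
python3 -m crank '[{"fingers":1,"delta_pos":[0.0025,0.0022,0.014],"angular":[0,0,0]},{"fingers":1,"delta_pos":[0,0,0.014],"angular":[0,0,0]},{"fingers":1,"delta_pos":[0,0,0.012],"angular":[0,0,0]},{"fingers":1,"delta_pos":[0,0,0],"angular":[0,0,0]}]'
python3 - <<'E'
from rg import *
plan(T,rot); o=cur()[2]; print(np.round(o['contact_force'],1),o['finger_force'])
E
```

```text
t: 30.25
tcp_pos: [0.6331, 0.0424, 0.13]
tcp_rot: [-0.03, 0.956, 0.076, 0.281]
contact_force: [1.1, 0.2, -1.5]
gripper_width: 0.085
finger_force: 0.0
rotvec [-0.0036 -0.0054  0.0016] n 1.0 shift [-0.0022  0.0008  0.0021]
[ 1.1  0.2 -1.5] 0.0
```

```bash
python3 -m crank '[{"fingers":0,"delta_pos":[0,0.0008,0],"angular":[0,0,0]},{"fingers":0,"delta_pos":[0,0,0],"angular":[0,0,0]},{"fingers":0,"delta_pos":[0,0,0],"angular":[0,0,0]},{"fingers":0,"delta_pos":[0,0,0],"angular":[0,0,0]},{"fingers":0,"delta_pos":[0,0,0],"angular":[0,0,0]},{"fingers":0,"delta_pos":[0,0,0],"angular":[0,0,0]},{"fingers":0,"delta_pos":[0.0027,0,-0.0042],"angular":[0,0,0]},{"fingers":0,"delta_pos":[0,0,0],"angular":[0,0,0]}]' 30
python3 - <<'E'
from h import *
p,r,o=cur(); print(p,'shift',r.inv().apply(D(-4.5,2,0)-D(0,0,0)).round(4),'up',r.as_matrix()[2].round(3),np.round(o['contact_force'],1))
s=snap('side'); g=cv2.cvtColor(s['image'],cv2.COLOR_RGB2GRAY)
for y in (184,194,196,198,200): print(y,g[y,244:268].tolist())
E
```

```text
t: 31.05
tcp_pos: [0.6334, 0.0429, 0.1362]
tcp_rot: [-0.03, 0.956, 0.077, 0.282]
contact_force: [0.6, 0.8, -0.2]
gripper_width: 0.059
finger_force: 32.1
[0.63342466 0.0428688  0.13616156] shift [-0.003  -0.0034 -0.0019] up [ 0.544 -0.015 -0.839] [ 0.6  0.8 -0.2]
184 [13, 14, 15, 15, 10, 14, 21, 42, 40, 36, 16, 11, 12, 19, 16, 33, 90, 78, 88, 100, 93, 101, 93, 90]
194 [91, 96, 80, 77, 83, 85, 87, 92, 94, 93, 97, 57, 39, 17, 10, 11, 7, 12, 20, 11, 17, 58, 93, 53]
196 [91, 95, 85, 70, 81, 85, 85, 91, 90, 92, 92, 92, 94, 94, 94, 52, 16, 10, 25, 71, 101, 100, 97, 99]
198 [92, 93, 95, 74, 81, 83, 85, 90, 90, 90, 92, 92, 93, 87, 89, 87, 84, 80, 81, 99, 98, 97, 98, 99]
200 [95, 99, 100, 83, 77, 80, 87, 89, 89, 90, 92, 91, 90, 88, 86, 85, 78, 74, 88, 98, 98, 98, 97, 92]
```

```bash
python3 -m crank '[{"fingers":0,"delta_pos":[-0.003,-0.0034,-0.0019],"angular":[0,0,0]},{"fingers":0,"delta_pos":[0,0,0],"angular":[0,0,0]},{"fingers":0,"delta_pos":[-0.0014,0,0.0021],"angular":[0,0,0]},{"fingers":0,"delta_pos":[0,0,0],"angular":[0,0,0]}]'; python3 -m crank '[{"fingers":0,"delta_pos":[-0.0008,0,0.0013],"angular":[0,0,0]},{"fingers":0,"delta_pos":[0,0,0],"angular":[0,0,0]}]'
```

```text
t: 31.5
tcp_pos: [0.6291, 0.0454, 0.1329]
tcp_rot: [-0.03, 0.956, 0.077, 0.282]
contact_force: [-0.9, -0.8, -0.3]
gripper_width: 0.059
finger_force: 32.1
t: 31.7
tcp_pos: [0.63, 0.0456, 0.1326]
tcp_rot: [-0.03, 0.956, 0.077, 0.283]
contact_force: [-1.0, 0.4, 2.2]
gripper_width: 0.0589
finger_force: 32.0
```

```bash
python3 -m crank '[{"fingers":0,"delta_pos":[-0.0004,0,0.0006],"angular":[0,0,0]},{"fingers":0.8,"delta_pos":[0,0,0],"angular":[0,0,0]},{"fingers":1,"delta_pos":[0,0,0],"angular":[0,0,0]},{"fingers":1,"delta_pos":[0,0,0],"angular":[0,0,0]},{"fingers":1,"delta_pos":[0,0,0],"angular":[0,0,0]},{"fingers":1,"delta_pos":[0,0,-0.01],"angular":[0,0,0]},{"fingers":1,"delta_pos":[0,0,-0.02],"angular":[0,0,0]},{"fingers":1,"delta_pos":[-0.002,0,-0.03],"angular":[0,0,0]},{"fingers":1,"delta_pos":[-0.01,0,-0.03],"angular":[0,0,0]},{"fingers":1,"delta_pos":[-0.02,0,-0.03],"angular":[0,0,0]},{"fingers":1,"delta_pos":[-0.03,0,-0.03],"angular":[0,0,0]},{"fingers":1,"delta_pos":[-0.03,0,-0.03],"angular":[0,0,0]}]'
python3 -m crank '[{"fingers":1,"delta_pos":[-0.03,0,-0.03],"angular":[0,0,0]},{"fingers":1,"delta_pos":[-0.03,0,-0.03],"angular":[0,0,0]},{"fingers":1,"delta_pos":[-0.03,0,-0.03],"angular":[0,0,0]},{"fingers":1,"delta_pos":[0,0,0],"angular":[0,0,0]}]'
python3 - <<'E'
from h import *
import pickle
b,a=snap('side'),snap('scene'); pickle.dump((a,b),open('s9.pkl','wb'))
g=cv2.cvtColor(b['image'],cv2.COLOR_RGB2GRAY)
print(163,g[163,240:270].tolist())
for y in (176,180,184,196,198,200,204,206): print(y,g[y,240:270].tolist())
g=cv2.cvtColor(a['image'],cv2.COLOR_RGB2GRAY); print('scene')
for y in (194,196,198): print(y,g[y,255:280].tolist())
for x in (270,272,274): print(x,g[206:226,x].tolist())
old=pickle.load(open('s0.pkl','rb'))
for n,s,pts in(('side',b,{'tin':[.5,-.305,.114],'jar':[.658,-.116,.065],'bottle':[.728,.1645,.26],'small':[.511,.265,.089]}),):
    for k,v in pts.items():
        u=proj(s,[v])[0].astype(int); d=cv2.absdiff(s['image'],old['side']['image'])[u[1]-12:u[1]+12,u[0]-12:u[0]+12]; print(k,u,'mean diff',d.mean().round(1))
E
```

```text
t: 32.9
tcp_pos: [0.4555, 0.0148, 0.233]
tcp_rot: [-0.03, 0.956, 0.076, 0.283]
contact_force: [-0.1, 1.1, 0.4]
gripper_width: 0.085
finger_force: 0.0
t: 33.3
tcp_pos: [0.3421, 0.0014, 0.2593]
tcp_rot: [-0.036, 0.954, 0.083, 0.285]
contact_force: [0.0, 0.9, 0.2]
gripper_width: 0.085
finger_force: 0.0
163 [157, 157, 158, 158, 159, 160, 158, 159, 161, 169, 7, 0, 1, 0, 6, 77, 107, 103, 104, 103, 106, 104, 103, 107, 103, 138, 103, 97, 100, 95]
176 [146, 147, 149, 149, 148, 149, 150, 153, 151, 152, 126, 142, 96, 96, 98, 99, 99, 106, 107, 109, 108, 104, 107, 107, 108, 108, 104, 102, 98, 101]
180 [149, 149, 151, 151, 119, 80, 78, 84, 90, 95, 94, 97, 96, 98, 98, 96, 93, 91, 88, 84, 79, 99, 105, 108, 105, 104, 93, 95, 89, 121]
184 [150, 151, 156, 127, 76, 73, 83, 84, 91, 94, 93, 95, 95, 95, 95, 93, 92, 91, 86, 86, 78, 68, 111, 99, 100, 101, 92, 86, 162, 142]
196 [185, 187, 191, 83, 86, 73, 76, 82, 86, 88, 90, 90, 89, 91, 92, 89, 87, 86, 85, 79, 74, 90, 98, 96, 93, 95, 96, 99, 81, 21]
198 [88, 93, 90, 92, 93, 76, 77, 81, 82, 87, 89, 90, 89, 90, 89, 87, 88, 87, 84, 78, 72, 87, 95, 96, 98, 95, 96
[... 470 characters left out ...]
5, 187, 83, 87, 89, 93, 95, 97, 98, 98, 99, 100, 98, 99, 96, 94, 93]
196 [157, 159, 159, 158, 157, 157, 156, 157, 155, 167, 115, 86, 90, 93, 94, 97, 95, 100, 99, 98, 99, 96, 97, 93, 92]
198 [158, 157, 158, 157, 156, 156, 156, 154, 154, 102, 163, 112, 88, 93, 95, 95, 97, 100, 98, 98, 99, 97, 96, 93, 90]
270 [92, 94, 94, 93, 93, 92, 92, 91, 90, 89, 91, 100, 155, 190, 187, 187, 185, 184, 186, 187]
272 [94, 94, 93, 95, 95, 95, 94, 94, 95, 94, 95, 90, 95, 105, 105, 158, 189, 189, 190, 188]
274 [95, 96, 95, 94, 95, 95, 94, 95, 94, 95, 93, 98, 103, 105, 105, 104, 105, 107, 106, 92]
tin [286 295] mean diff 19.3
jar [291 231] mean diff 1.8
bottle [262 127] mean diff 41.2
small [195 171] mean diff 9.1
```

The cup is now centred in the side view at 252.6, against 252.2 for the nozzle. The jar is unmoved, and I had no contact with the bottle or small tin. Handing in.

```bash
python3 -c "
from workcell import robot
print(robot.hand_in())"
```

```text
the job is handed in; nothing more can be done
None
```

I handed the job in at about 33 s: the tall tin stands upright in the drip tray, the step is down at its lower stop, and the cup stands on it within a few mm of centre under the nozzle by my measurement; the jar checked as unmoved, and the bottle and small tin were not touched as far as I could tell, though the final image comparison did not confirm those two.

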